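# Load the rework preheater and set its heat with the edge thumbwheel

### The arm

A 6-joint arm with a two-finger parallel gripper is mounted at the origin on the work surface. World frame = base frame: x ahead of the robot, y to its left, z up, the work surface at z = 0. Lengths are in m, angles in rad, forces in N, time in s.
With the tool pointing down it reaches from about 0.4 to 0.825 m from the base axis. Payload 7 kg.
Tool frame: the origin (TCP) lies on the centre line of the jaws, within the pads' length; the fingertips stand 22 mm ahead of it and the grasp point (between the pads) lies 3 mm ahead of it (arm.tcp_to_tips is the distance from the TCP to the fingertips, in m); z points along the fingers, y is the line along which they close (so a half turn about z gives the same grasp; the last joint's range is limited). The gripper opens to 88 mm and grips with 3 to 60 N. Pads are 19 mm wide; open, the fingers measure 130 mm over their backs; the gripper's body (78 mm by 193 mm) begins 47 mm behind the grasp point.
Start: joints at [-0.868, 0.359, 0.012, 0, -1.224, -0.288], TCP at [0.272, -0.618, 0.249] pointing down, gripper open.
Joint ranges: [-3.07, 3.07], [-1.43, 2.12], [-1.02, 1.25], [-3.03, 1.67], [-3.05, -0], [-3.03, 3.03]. Speed limits (rad/s): [2.39, 2.39, 3.01, 3.14, 3.14, 3.14].

### API

Orientations are given as [roll, pitch, yaw] about the fixed x, y, z axes, in that order (R = Rz(yaw) Ry(pitch) Rx(roll)).
In Python, from station import arm gives the robot as it stands.
- The arm moves only by the tool jog_arm, never from a script. Its argument "targets" is a list of rows, each an object of numbers: "dx", "dy", "dz": the shift along the tool's x, y, z in mm; "rx", "ry", "rz": the turn, a rotation vector about the tool's x, y, z in rad; "gripper": the closure, from 0 (fully open) to 1 (shut). In form: [{"dx": .., "dy": .., "dz": .., "rx": .., "ry": .., "rz": .., "gripper": ..}, ...]. A call has exactly 8 rows; each row is the pose to reach, as a shift and turn from the pose commanded when the call began, along the tool's axes at that moment; what a row does not reach only later rows make up. A row lasts 1/12 s, in which the tool goes at most 41.7 mm and 7.16 degrees, less where a joint would pass 70% of its speed; a pose out of reach is approached as far as the arm can. A call with a gripper value outside its range is refused whole. The fingers move at their own pace and stop on an object; "force" is the grip in N (left out, the last holds). Time passes only in rows, so rows that repeat a pose let the fingers close, or fill a call up. It gives the time, the measured TCP pose, the force, the opening and the grip force at its end, in the units of the state.
- arm.get_state(): the state, without advancing time (a new reading comes with each control period).
- arm.grab_frame(name): name is "scene" or "top" or "wrist"; returns a dict with "frame" (480x640x3 uint8, red, green, blue), "z_map" (480x640 float32, m along the optical axis (not along the pixel's ray), 0 where there is no reading), "fx", "fy", "cx", "cy" (pixels), "view" (4x4, takes a point from world to camera coordinates). Camera axes: x right, y down, z forward; pixel columns grow to the right and rows downward; lengths in m; the calibration is good to about 2 mm. A picture is of the moment at which its call begins.
- arm.job_done(): hands the job in; it is judged then, once.
The state is a dict: "t": time; "q": joint angles; "qd": joint speeds; "joint_efforts": joint torques, N m; "eef_pos": TCP position; "ee_rot": TCP orientation; "force": force on the tool from outside, world axes, zero at the start; "moment": the same for the moment, N m; "width": finger opening in m; "gripper_force": force on a finger pad.
Only numpy, scipy, OpenCV 4.12 (cv2) and the standard library are available. Lean on these libraries where they do the work, as an engineer would, in place of code of your own. Each camera call takes 0.05 s, during which the arm holds its last target. There are 200 camera calls.

### The job

The preheater is still turned up from the last batch: first roll the controller's edge thumbwheel with a fingertip, pressing lightly, all the way down until the heat is off. With the heat off, put every module with a round tape dot into a nest of the heater plate and every module with a long tape strip into a nest of the black reject tray, one to a nest and lying flat with the can up. Then roll the wheel up until the meter needle stands at the set pointer, leaving the other things on the bench where they are.

Things in the scene. Friction and masses are not known exactly. Their poses are not given: they have to be found in the camera images.
- heater_nest0 (a point): centre of the floor of one of the four (2 x 2) nests of the heater plate, 54 mm to -x, 40 mm to +y of its centre; x along the nest's 100 mm, y along its 72 mm. Plate: fixed, aluminium, 224 x 168 mm on a dark base, left or right of the modules; nest floors 36 mm above the bench, bars between and round them 8 mm wide, 5 mm higher
- heater_nest1 (a point): centre of the floor of one of the four (2 x 2) nests of the heater plate, 54 mm to -x, 40 mm to -y of its centre; x along the nest's 100 mm, y along its 72 mm. Plate: fixed, aluminium, 224 x 168 mm on a dark base, left or right of the modules; nest floors 36 mm above the bench, bars between and round them 8 mm wide, 5 mm higher
- heater_nest2 (a point): centre of the floor of one of the four (2 x 2) nests of the heater plate, 54 mm to +x, 40 mm to +y of its centre; x along the nest's 100 mm, y along its 72 mm. Plate: fixed, aluminium, 224 x 168 mm on a dark base, left or right of the modules; nest floors 36 mm above the bench, bars between and round them 8 mm wide, 5 mm higher
- heater_nest3 (a point): centre of the floor of one of the four (2 x 2) nests of the heater plate, 54 mm to +x, 40 mm to -y of its centre; x along the nest's 100 mm, y along its 72 mm. Plate: fixed, aluminium, 224 x 168 mm on a dark base, left or right of the modules; nest floors 36 mm above the bench, bars between and round them 8 mm wide, 5 mm higher
- tray_nest0 (a point): centre of the floor of one of the four (2 x 2) nests of the reject tray, 54 mm to -x, 40 mm to +y of its centre; x along the nest's 100 mm, y along its 72 mm. Tray: fixed, low, black plastic, 224 x 168 mm, on the modules' other side; nest floors 6 mm above the bench, bars between and round them 8 mm wide, 5 mm higher
- tray_nest1 (a point): centre of the floor of one of the four (2 x 2) nests of the reject tray, 54 mm to -x, 40 mm to -y of its centre; x along the nest's 100 mm, y along its 72 mm. Tray: fixed, low, black plastic, 224 x 168 mm, on the modules' other side; nest floors 6 mm above the bench, bars between and round them 8 mm wide, 5 mm higher
- tray_nest2 (a point): centre of the floor of one of the four (2 x 2) nests of the reject tray, 54 mm to +x, 40 mm to +y of its centre; x along the nest's 100 mm, y along its 72 mm. Tray: fixed, low, black plastic, 224 x 168 mm, on the modules' other side; nest floors 6 mm above the bench, bars between and round them 8 mm wide, 5 mm higher
- tray_nest3 (a point): centre of the floor of one of the four (2 x 2) nests of the reject tray, 54 mm to +x, 40 mm to -y of its centre; x along the nest's 100 mm, y along its 72 mm. Tray: fixed, low, black plastic, 224 x 168 mm, on the modules' other side; nest floors 6 mm above the bench, bars between and round them 8 mm wide, 5 mm higher
- controller: heat controller, fixed: blue box 130 x 200 mm, grey top panel 60 mm above the bench with the black edge thumbwheel in a slot and a white meter beside it (bezel 86 x 122 mm, 3 mm high). Origin: centre of the underside; x points away from the robot (turned up to 0.12 rad)
- wheel_top (a point): highest point of the thumbwheel's rim, 71 mm above the bench. Ribbed wheel, radius 34, 14 mm wide, 11 mm out of a slot 18 x 58 mm; level axle along y. A fingertip pressed on it with 4 N or more and drawn along this point's x turns it by friction (1.2 N at the rim, no spring); up to 30 mm of rim a stroke, so several strokes
- heat_wheel (a joint): turn of the thumbwheel in rad, 0 to 3.2, a firm stop at each end; 0 is heat off. It grows, and heat rises, when the top of the rim is rolled away from the robot (the controller's +x); roll towards the robot to lower it. It stays where it is left
- set_pointer (a joint): where the red set pointer (a pointed tab outside the meter's scale) stands, in rad of the needle; the heat is right when needle and set pointer agree, that is with the wheel at twice this value. Not to be touched
- needle_tip (a point): tip of the slim black meter needle, 50 mm from its pivot, 65 mm above the bench. The needle is geared to the wheel and always stands at half the wheel's turn: 0 (off, left end of the scale seen from the robot) to 1.6 rad (right end)
- set_tip (a point): the spot that the set pointer points at: where the needle's tip must come
- mod_a: power module lying flat, can up: green board 92 x 64 x 3 mm (x, y, z), steel shield can 64 x 34 x 18 mm centred on it (21 mm high in all, 80 to 170 g); grip the can across its 34 mm (along y). Origin: centre of the underside; ends alike. On the can: a ROUND dot of yellow tape, 22 mm across: passed, for the heater plate. May be absent (None).
- mod_b: power module lying flat, can up: green board 92 x 64 x 3 mm (x, y, z), steel shield can 64 x 34 x 18 mm centred on it (21 mm high in all, 80 to 170 g); grip the can across its 34 mm (along y). Origin: centre of the underside; ends alike. On the can: a ROUND dot of yellow tape, 22 mm across: passed, for the heater plate. May be absent (None).
- mod_c: power module lying flat, can up: green board 92 x 64 x 3 mm (x, y, z), steel shield can 64 x 34 x 18 mm centred on it (21 mm high in all, 80 to 170 g); grip the can across its 34 mm (along y). Origin: centre of the underside; ends alike. On the can: a ROUND dot of yellow tape, 22 mm across: passed, for the heater plate. May be absent (None).
- mod_d: power module lying flat, can up: green board 92 x 64 x 3 mm (x, y, z), steel shield can 64 x 34 x 18 mm centred on it (21 mm high in all, 80 to 170 g); grip the can across its 34 mm (along y). Origin: centre of the underside; ends alike. On the can: a long STRIP of yellow tape, 62 x 11 mm: reject, for the reject tray. May be absent (None).
- mod_e: power module lying flat, can up: green board 92 x 64 x 3 mm (x, y, z), steel shield can 64 x 34 x 18 mm centred on it (21 mm high in all, 80 to 170 g); grip the can across its 34 mm (along y). Origin: centre of the underside; ends alike. On the can: a long STRIP of yellow tape, 62 x 11 mm: reject, for the reject tray. May be absent (None).
- mod_f: power module lying flat, can up: green board 92 x 64 x 3 mm (x, y, z), steel shield can 64 x 34 x 18 mm centred on it (21 mm high in all, 80 to 170 g); grip the can across its 34 mm (along y). Origin: centre of the underside; ends alike. On the can: a long STRIP of yellow tape, 62 x 11 mm: reject, for the reject tray. May be absent (None).
- tape_roll: bystander: roll of yellow tape lying flat, 96 mm across, 19 mm high
- flux_jar: bystander: closed jar, 56 mm across, 65 mm high
Mind the look-alikes: they are no part of the job. Leave any red look-alike of the mod_c alone.

How it is judged:
By the outcome, as a careful person would: the job done as asked, in the order asked, and still so for the second after the job is handed in, with the robot touching nothing.
Of mod_a, mod_b, mod_c, mod_d, mod_e, mod_f only 5 to 6 are there at a start; the rules pass over those that are not, and their reading is None.
At some moment in a run one of mod_a, mod_b, mod_c, mod_d, mod_e, mod_f may be knocked a few centimetres aside while the robot is not near it.
It also fails if it takes over 210 s, if anything falls off the work surface, if the arm or the gripper's body presses on something with over 40 N, if the wrist force passes 120 N, or if a joint passes its speed limit or range.

## Working session

There is one attempt and no reset: what is moved stays moved. The work goes in short steps, Python scripts to look and compute and a tool call to move; the robot and the scene stay as the last step left them, time stands still between calls to the robot, and variables do not carry over. Pictures are saved under pics/ and viewed, at most 14 in all, crops included, and the job is handed in when it is done.

Besides the shell and the picture viewer there is one more tool, called as name(argument=value, ...), one argument or row to a line, values as JSON. jog_arm: Moves the arm, as the interface text tells. Its arguments: {"type":"object","properties":{"targets":{"type":"array","items":{"type":"object","properties":{"dx":{"type":"number"},"dy":{"type":"number"},"dz":{"type":"number"},"rx":{"type":"number"},"ry":{"type":"number"},"rz":{"type":"number"},"gripper":{"type":"number"}}}},"force":{"type":"number"}},"required":["targets"]}

```bash
ls; mkdir -p pics
python3 - <<'E'
from station import arm
import cv2,numpy as np,pickle
s=arm.get_state();print(s)
for n in ("top","scene"):
    f=arm.grab_frame(n);pickle.dump(f,open(n+'.pkl','wb'))
    cv2.imwrite(f'pics/{n}0.png',f['frame'][:,:,::-1]);print(n,f['fx'],f['fy'],f['cx'],f['cy'],np.round(f['view'],3).tolist())
E
```

```text
pics
{'t': 0.0, 'q': array([-8.67925914e-01,  3.59374383e-01,  1.10534866e-02, -3.99682237e-04,
       -1.22408236e+00, -2.88105674e-01]), 'qd': array([ 0.00058469,  0.00108869,  0.00143385, -0.00027238,  0.00087823,
        0.00015305]), 'joint_efforts': array([-2.67394062e-04, -5.82719278e+01,  2.93058783e+01,  6.99735135e+00,
        6.84848113e-03, -1.91575682e-04]), 'eef_pos': array([ 0.27181829, -0.61734886,  0.24761947]), 'ee_rot': array([ 3.13994519e+00, -9.63970162e-05, -2.72696395e+00]), 'force': array([ 0.82586373, -0.21409082, -1.32352939]), 'moment': array([0.04151944, 0.00548771, 0.04055607]), 'gripper_force': 0.0, 'width': 0.08774818110763653}
top 456.5229293813106 456.5229293813106 319.9422991055986 237.10558706719803 [[-0.028, -1.0, -0.014, 0.023], [-0.991, 0.03, -0.131, 0.519], [0.131, 0.01, -0.991, 1.006], [0.0, 0.0, 0.0, 1.0]]
scene 472.7705297893466 472.7705297893466 321.9323204017248 228.96068216378097 [[-0.387, 0.922, 0.009, 0.201], [0.502, 0.219, -0.837, -0.206], [-0.774, -0.319, -0.547, 1.487], [0.0, 0.0, 0.0, 1.0]]
```

View pics/top0.png

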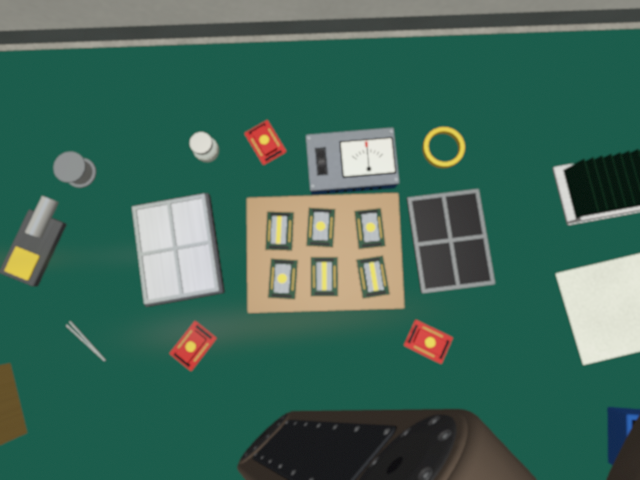

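View pics/scene0.png

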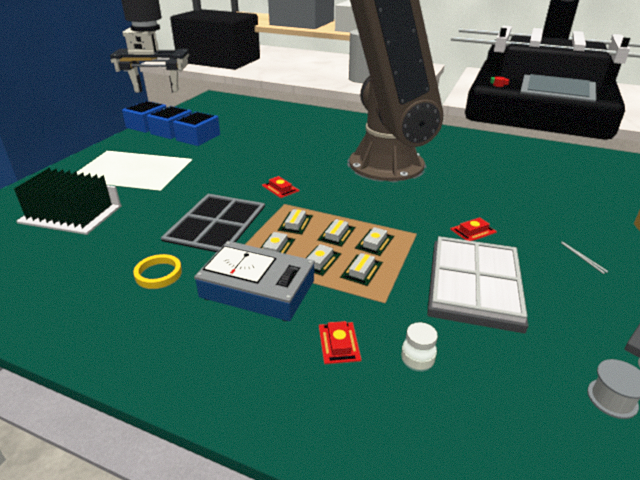

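The top view shows the wheel at about (321,160), the meter at (368,157) and the heater plate at (178,248). The tray is at (450,240). Dots are at (320,226), (370,227) and (283,278), strips at (280,230), (324,276) and (374,276). The red items are decoys. Next I'll measure these.

```bash
cat > h.py <<'E'
import cv2,numpy as np,pickle
from station import arm
def ray(f,uv,z):
    V=f['view'];R=V[:3,:3];c=-R.T@V[:3,3]
    uv=np.atleast_2d(np.asarray(uv,float))
    d=np.c_[(uv[:,0]-f['cx'])/f['fx'],(uv[:,1]-f['cy'])/f['fy'],np.ones(len(uv))]@R
    return c+d*((z-c[2])/d[:,2])[:,None]
def proj(f,p):
    q=np.atleast_2d(p)@f['view'][:3,:3].T+f['view'][:3,3]
    return np.c_[q[:,0]/q[:,2]*f['fx']+f['cx'],q[:,1]/q[:,2]*f['fy']+f['cy']]
def blobs(m,amin,amax=1e9,open_=0):
    m=m.astype(np.uint8)
    if open_: m=cv2.morphologyEx(m,cv2.MORPH_OPEN,np.ones((open_,open_)))
    cs,_=cv2.findContours(m,cv2.RETR_EXTERNAL,cv2.CHAIN_APPROX_NONE)
    return [c for c in cs if amin<=cv2.contourArea(c)<=amax]
def rect(f,c,z):
    """metric min-area rectangle of a contour on plane z: centre, long, short, yaw of long side to x"""
    w=(ray(f,c[:,0,:],z)[:,:2]*1000).astype(np.float32)
    b=cv2.boxPoints(cv2.minAreaRect(w));e1=b[1]-b[0];e2=b[2]-b[1]
    L,S=(e1,e2) if np.hypot(*e1)>np.hypot(*e2) else (e2,e1)
    a=(np.arctan2(L[1],L[0])+np.pi/2)%np.pi-np.pi/2
    return b.mean(0),np.hypot(*L),np.hypot(*S),a
def hsv(f): return cv2.split(cv2.cvtColor(f['frame'],cv2.COLOR_RGB2HSV))
E
python3 - <<'E'
from h import *
f=pickle.load(open('top.pkl','rb'));im=f['frame'];H,S,V=hsv(f)
P=lambda n,c,z:print(n,[np.round(x,3 if i==3 else 1) for i,x in enumerate(rect(f,c,z))],np.round(c[:,0].mean(0)))
roi=np.zeros(H.shape,bool);roi[195:310,248:403]=1
for c in blobs((H>20)&(H<35)&(S>110)&(V>120)&roi,20): P('yel',c,.021)
tan=(H<20)&(S>50)&(V>120)
b=blobs((~tan)&roi,600)
for c in b: P('mod',c,.003)
roi2=np.zeros(H.shape,bool);roi2[185:310,120:232]=1
for c in blobs((S<60)&(V>100)&roi2,2000): P('heater',c,.041)
roi2[:]=0;roi2[180:300,405:500]=1
for c in blobs((S<90)&roi2,2000): P('tray',c,.011)
roi2[:]=0;roi2[122:186,300:403]=1
for c in blobs((S<90)&(V>60)&roi2,1000): P('panel',c,.06)
for c in blobs((V>215)&roi2,300): P('meter',c,.063)
for c in blobs((V<60)&roi2,60): P('dark',c,.071)
cv2.imwrite('pics/c1.png',cv2.resize(im[115:320,125:500,::-1],None,fx=2.1,fy=2.1,interpolation=cv2.INTER_CUBIC))
cv2.imwrite('pics/c2.png',cv2.resize(im[122:196,300:403,::-1],None,fx=7,fy=7,interpolation=cv2.INTER_CUBIC))
for n,(u,v) in dict(heat=(178,270),tray=(470,270),pan=(321,185),board=(300,255)).items():
    d=f['z_map'][v,u];print(n,d,np.round(ray(f,(u,v),0),3), )
E
```

```text
yel [array([429.3,  98.7], dtype=float32), np.float32(16.0), np.float32(13.7), np.float32(1.542)] [282. 278.]
yel [array([ 426.9, -110.6], dtype=float32), np.float32(58.1), np.float32(6.4), np.float32(0.122)] [373. 276.]
yel [array([432.3,   1.6], dtype=float32), np.float32(61.4), np.float32(4.6), np.float32(-0.029)] [324. 275.]
yel [array([ 540.8, -107.9], dtype=float32), np.float32(14.1), np.float32(13.8), np.float32(-0.042)] [370. 227.]
yel [array([546.7,   7.4], dtype=float32), np.float32(14.1), np.float32(13.9), np.float32(-0.029)] [320. 226.]
yel [array([545.1, 104.1], dtype=float32), np.float32(61.1), np.float32(6.4), np.float32(-0.072)] [278. 228.]
mod [array([429.4,  98.1], dtype=float32), np.float32(91.4), np.float32(63.5), np.float32(-0.088)] [282. 278.]
mod [array([432.1,   1.7], dtype=float32), np.float32(88.0), np.float32(60.6), np.float32(-0.03)] [324. 276.]
mod [array([ 427.6, -110.7], dtype=float32), np.float32(91.4), np.float32(63.8), np.float32(0.126)] [372. 277.]
mod [array([542.1, 104. ], dtype=float32), np.float32(91.5), np.float32(63.5), np.float32(-0.062)] [279. 231.]
mod [array([ 541.4, -108.1], dtype=float32), np.float32(91.4), np.float32(63.4), np.float32(0.071)] [369. 228.]
mod [array([547.6,   6.7], dtype=float32), np.float32(91.4), np.float32(63.4), np.float32(-0.087)] [320. 227.]
heater [array([503.6, 337. ], dtype=float32), np.float32(230.7), np.float32(176.2), np.float32(0.147)] [175. 249.]
tray [array([ 506.7, -293. ], dtype=float32), np.float32(229.5), np.float32(174.0), np.float32(0.094)] [450. 241.]
panel [array([692.9, -69.3], dtype=float32), np.float32(205.0), np.float32(136.0), np.float32(-1.518)] [352. 158.]
meter [array([ 695.6, -104.4], dtype=float32), np.float32(111.1), np.float32(74.7), np.float32(-1.52)] [367. 157.]
heat 1.0244414 [[0.456 0.343 0.   ]]
tray 1.0515593 [[ 0.436 -0.337  0.   ]]
pan 1.0290602 [[0.649 0.002 0.   ]]
board 1.0651476 [[0.483 0.056 0.   ]]
```

View pics/c2.png

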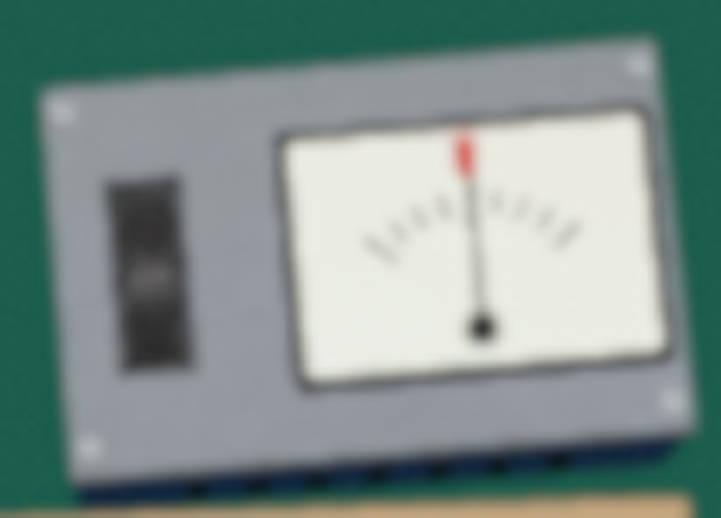

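The crop shows the wheel's slot centred at top-image pixel ≈(321.4,161.3). The needle stands near the middle of the scale, close to the red tab. I'll move over the controller and look from close up.

jog_arm(
  targets=[
    {"dx":-30,"dy":17,"rz":0.1},
    {"dx":-60,"dy":34,"rz":0.2},
    {"dx":-90,"dy":50,"rz":0.3},
    {"dx":-120,"dy":67,"rz":0.414},
    {"dx":-150,"dy":84,"rz":0.414},
    {"dx":-180,"dy":101,"rz":0.414},
    {"dx":-218,"dy":123,"rz":0.414},
    {"dx":-218,"dy":123,"rz":0.414},
  ],
)

```text
invalid input at $.targets[0]: expected keys dx, dy, dz, rx, ry, rz, gripper
```

jog_arm(
  targets=[
    {"dx":-20,"dy":28},
    {"dx":-40,"dy":57},
    {"dx":-60,"dy":86},
    {"dx":-80,"dy":115},
    {"dx":-100,"dy":144},
    {"dx":-120,"dy":172},
    {"dx":-134,"dy":193},
    {"dx":-134,"dy":193},
  ],
)

```text
invalid input at $.targets[0]: expected keys dx, dy, dz, rx, ry, rz, gripper
```

jog_arm(
  targets=[
    {"dx":-20,"dy":28},
    {"dx":-40,"dy":57},
    {"dx":-60,"dy":86},
    {"dx":-80,"dy":115},
    {"dx":-100,"dy":144},
    {"dx":-120,"dy":172},
    {"dx":-134,"dy":193},
    {"dx":-134,"dy":193},
  ],
)

```text
invalid input at $.targets[0]: expected keys dx, dy, dz, rx, ry, rz, gripper
```

Run:
```python
from h import *
s=arm.get_state();print(s['t'],s['eef_pos'],s['ee_rot'],s['q'],s['force'])
f=arm.grab_frame('wrist');pickle.dump(f,open('w1.pkl','wb'));cv2.imwrite('pics/w1.png',f['frame'][:,:,::-1])
V=f['view'];print(-V[:3,:3].T@V[:3,3],np.round(V[:3,:3],3).tolist(),f['fx'])
t=pickle.load(open('top.pkl','rb'));print('slot',ray(t,(321.4,161.3),.06))
```

```text
0.1 [ 0.2718116  -0.61740285  0.24771071] [ 3.14008105e+00 -1.88278138e-04 -2.72691956e+00] [-8.67917961e-01  3.59319875e-01  1.11262982e-02 -2.64893268e-04
 -1.22410553e+00 -2.88115217e-01] [ 0.33670229 -0.3129115  -0.53551918]
[ 0.19518621 -0.65232869  0.38536521] [[-0.404, 0.915, 0.002], [0.87, 0.383, 0.309], [0.282, 0.126, -0.951]] 413.8742689704752
slot [[ 6.89037047e-01 -3.22181547e-04  6.00000000e-02]]
```

View pics/w1.png

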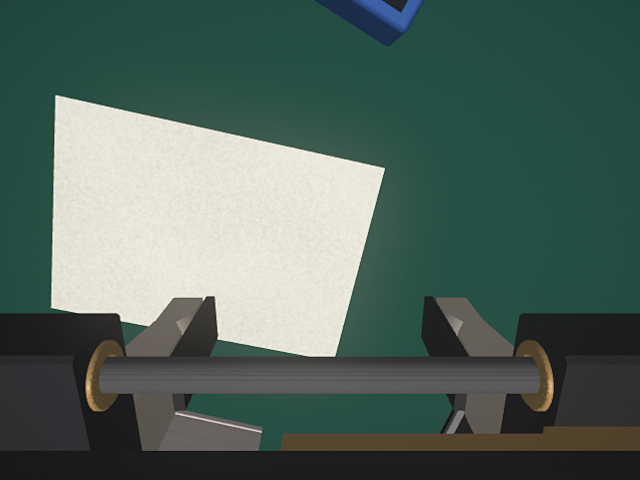

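jog_arm(
  targets=[
    {"dx":-30,"dy":17,"dz":0,"rx":0,"ry":0,"rz":0.1,"gripper":0.5},
    {"dx":-60,"dy":34,"dz":0,"rx":0,"ry":0,"rz":0.2,"gripper":0.5},
    {"dx":-90,"dy":50,"dz":0,"rx":0,"ry":0,"rz":0.3,"gripper":1},
    {"dx":-120,"dy":67,"dz":0,"rx":0,"ry":0,"rz":0.414,"gripper":1},
    {"dx":-150,"dy":84,"dz":0,"rx":0,"ry":0,"rz":0.414,"gripper":1},
    {"dx":-180,"dy":101,"dz":0,"rx":0,"ry":0,"rz":0.414,"gripper":1},
    {"dx":-218,"dy":123,"dz":0,"rx":0,"ry":0,"rz":0.414,"gripper":1},
    {"dx":-218,"dy":123,"dz":0,"rx":0,"ry":0,"rz":0.414,"gripper":1},
  ],
)

```text
t: 0.82
eef_pos: [0.425, -0.4131, 0.2486]
ee_rot: [3.141, 0.001, -3.137]
force: [-1.1, -1.0, -0.8]
width: 0.0399
gripper_force: 0.0
```

jog_arm(
  targets=[
    {"dx":-20,"dy":28,"dz":0,"rx":0,"ry":0,"rz":0,"gripper":1},
    {"dx":-40,"dy":57,"dz":0,"rx":0,"ry":0,"rz":0,"gripper":1},
    {"dx":-60,"dy":86,"dz":0,"rx":0,"ry":0,"rz":0,"gripper":1},
    {"dx":-80,"dy":115,"dz":0,"rx":0,"ry":0,"rz":0,"gripper":1},
    {"dx":-100,"dy":144,"dz":0,"rx":0,"ry":0,"rz":0,"gripper":1},
    {"dx":-120,"dy":172,"dz":0,"rx":0,"ry":0,"rz":0,"gripper":1},
    {"dx":-134,"dy":193,"dz":0,"rx":0,"ry":0,"rz":0,"gripper":1},
    {"dx":-134,"dy":193,"dz":0,"rx":0,"ry":0,"rz":0,"gripper":1},
  ],
)

```text
t: 1.48
eef_pos: [0.558, -0.2208, 0.2481]
ee_rot: [3.141, 0.0, -3.137]
force: [0.4, -1.3, 0.7]
width: 0.0002
gripper_force: 0.0
```

jog_arm(
  targets=[
    {"dx":-20,"dy":28,"dz":0,"rx":0,"ry":0,"rz":0,"gripper":1},
    {"dx":-40,"dy":57,"dz":10,"rx":0,"ry":0,"rz":0,"gripper":1},
    {"dx":-60,"dy":86,"dz":20,"rx":0,"ry":0,"rz":0,"gripper":1},
    {"dx":-80,"dy":115,"dz":30,"rx":0,"ry":0,"rz":0,"gripper":1},
    {"dx":-100,"dy":144,"dz":40,"rx":0,"ry":0,"rz":0,"gripper":1},
    {"dx":-120,"dy":172,"dz":50,"rx":0,"ry":0,"rz":0,"gripper":1},
    {"dx":-134,"dy":180,"dz":50,"rx":0,"ry":0,"rz":0,"gripper":1},
    {"dx":-134,"dy":180,"dz":50,"rx":0,"ry":0,"rz":0,"gripper":1},
  ],
)

```text
t: 2.15
eef_pos: [0.6913, -0.0417, 0.1965]
ee_rot: [-3.141, -0.002, -3.138]
force: [-0.1, -1.1, -0.4]
width: 0.0005
gripper_force: 0.0
```

Run:
```python
from h import *
s=arm.get_state();print(s['t'],s['eef_pos'],s['ee_rot'],s['q'],s['force'])
f=arm.grab_frame('wrist');pickle.dump(f,open('w2.pkl','wb'));cv2.imwrite('pics/w2.png',f['frame'][:,:,::-1])
print(proj(f,[[.689,0,.06],[.689,0,.071]]))
```

```text
2.15 [ 0.69126844 -0.0416889   0.19649868] [-3.14107000e+00 -1.99147591e-03 -3.13794221e+00] [ 2.20435598e-01  4.20787040e-01 -1.42890818e-02  9.04147303e-05
 -1.13777749e+00 -1.78761899e+00] [-0.14426342 -1.10756014 -0.43544255]
[[380.58850393 233.74572881]
 [382.92206769 238.45405155]]
```

View pics/w2.png

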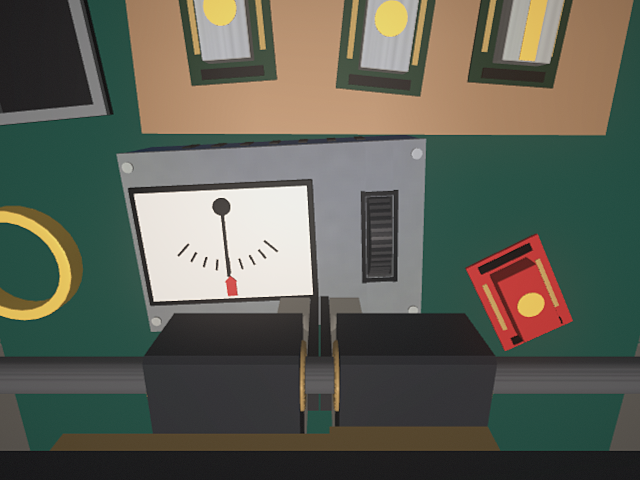

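The wrist view shows the slot at (379,236), within 2 px of the prediction. The pivot is at (221,207), the needle tip at about (229,275) and the set tab's apex at (231,276). Going down onto the wheel's far side now.

jog_arm(
  targets=[
    {"dx":-6,"dy":20,"dz":10,"rx":0,"ry":0,"rz":0,"gripper":1},
    {"dx":-11,"dy":41,"dz":25,"rx":0,"ry":0,"rz":0,"gripper":1},
    {"dx":-11,"dy":41,"dz":50,"rx":0,"ry":0,"rz":0,"gripper":1},
    {"dx":-11,"dy":41,"dz":75,"rx":0,"ry":0,"rz":0,"gripper":1},
    {"dx":-11,"dy":41,"dz":90,"rx":0,"ry":0,"rz":0,"gripper":1},
    {"dx":-11,"dy":41,"dz":98,"rx":0,"ry":0,"rz":0,"gripper":1},
    {"dx":-11,"dy":41,"dz":99,"rx":0,"ry":0,"rz":0,"gripper":1},
    {"dx":-11,"dy":41,"dz":99,"rx":0,"ry":0,"rz":0,"gripper":1},
  ],
)

```text
t: 2.87
eef_pos: [0.7006, -0.0038, 0.1]
ee_rot: [-3.141, 0.0, -3.141]
force: [0.0, -0.9, 0.3]
width: 0.0004
gripper_force: 0.0
```

Run:
```python
from h import *
s=arm.get_state();print(s['t'],s['eef_pos'],s['force'])
```

```text
2.8667 [ 0.70059467 -0.00384119  0.10002517] [ 0.03454672 -0.92751917  0.25785115]
```

jog_arm(
  targets=[
    {"dx":0,"dy":2,"dz":3,"rx":0,"ry":0,"rz":0,"gripper":1},
    {"dx":0,"dy":2,"dz":6,"rx":0,"ry":0,"rz":0,"gripper":1},
    {"dx":0,"dy":2,"dz":7,"rx":0,"ry":0,"rz":0,"gripper":1},
    {"dx":0,"dy":2,"dz":7.5,"rx":0,"ry":0,"rz":0,"gripper":1},
    {"dx":0,"dy":2,"dz":7.5,"rx":0,"ry":0,"rz":0,"gripper":1},
    {"dx":0,"dy":2,"dz":7.5,"rx":0,"ry":0,"rz":0,"gripper":1},
    {"dx":0,"dy":2,"dz":7.5,"rx":0,"ry":0,"rz":0,"gripper":1},
    {"dx":0,"dy":2,"dz":7.5,"rx":0,"ry":0,"rz":0,"gripper":1},
  ],
)

```text
t: 3.53
eef_pos: [0.7011, -0.001, 0.0931]
ee_rot: [3.141, 0.001, -3.14]
force: [-1.0, 1.1, 5.4]
width: 0.0006
gripper_force: 2.9
```

jog_arm(
  targets=[
    {"dx":0,"dy":0,"dz":0.5,"rx":0,"ry":0,"rz":0,"gripper":1},
    {"dx":4,"dy":0,"dz":0.5,"rx":0,"ry":0,"rz":0,"gripper":1},
    {"dx":8,"dy":0,"dz":0.5,"rx":0,"ry":0,"rz":0,"gripper":1},
    {"dx":12,"dy":0,"dz":0.5,"rx":0,"ry":0,"rz":0,"gripper":1},
    {"dx":16,"dy":0,"dz":0.5,"rx":0,"ry":0,"rz":0,"gripper":1},
    {"dx":20,"dy":0,"dz":0.5,"rx":0,"ry":0,"rz":0,"gripper":1},
    {"dx":24,"dy":0,"dz":0.5,"rx":0,"ry":0,"rz":0,"gripper":1},
    {"dx":24,"dy":0,"dz":0.5,"rx":0,"ry":0,"rz":0,"gripper":1},
  ],
)

```text
t: 4.2
eef_pos: [0.6767, -0.0015, 0.0925]
ee_rot: [-3.141, 0.001, -3.141]
force: [-0.3, -3.2, 7.5]
width: 0.0003
gripper_force: 3.3
```

Run:
```python
from h import *
s=arm.get_state();print(s['t'],s['eef_pos'],s['force'])
f=arm.grab_frame('wrist');pickle.dump(f,open('w3.pkl','wb'));cv2.imwrite('pics/w3.png',f['frame'][:,:,::-1])
```

```text
4.2 [ 0.67667477 -0.00149948  0.09249039] [-0.3009538  -3.18539884  7.50912967]
```

View pics/w3.png

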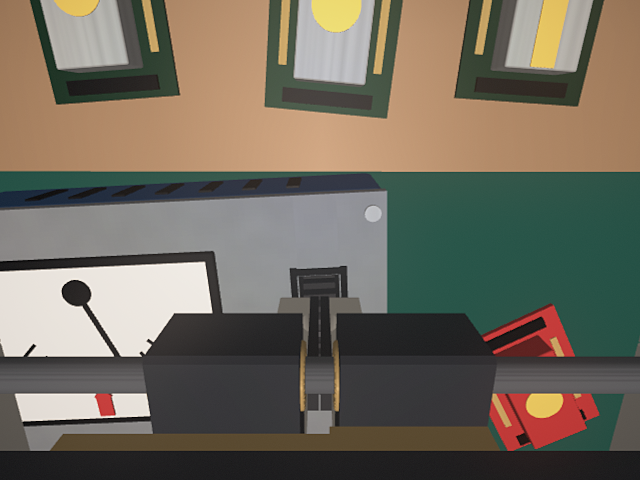

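The needle has turned towards the left end of the scale (image right), so the wheel is going down. Two more strokes.

jog_arm(
  targets=[
    {"dx":0,"dy":0,"dz":-6,"rx":0,"ry":0,"rz":0,"gripper":1},
    {"dx":-12,"dy":1,"dz":-8,"rx":0,"ry":0,"rz":0,"gripper":1},
    {"dx":-24,"dy":1,"dz":-8,"rx":0,"ry":0,"rz":0,"gripper":1},
    {"dx":-25,"dy":1,"dz":-4,"rx":0,"ry":0,"rz":0,"gripper":1},
    {"dx":-25,"dy":1,"dz":-1,"rx":0,"ry":0,"rz":0,"gripper":1},
    {"dx":-25,"dy":1,"dz":0,"rx":0,"ry":0,"rz":0,"gripper":1},
    {"dx":-25,"dy":1,"dz":0,"rx":0,"ry":0,"rz":0,"gripper":1},
    {"dx":-25,"dy":1,"dz":0,"rx":0,"ry":0,"rz":0,"gripper":1},
  ],
)

```text
t: 4.92
eef_pos: [0.7027, 0.0003, 0.0929]
ee_rot: [3.141, 0.003, -3.14]
force: [2.3, 0.4, 6.9]
width: 0.0002
gripper_force: 3.6
```

jog_arm(
  targets=[
    {"dx":4,"dy":0,"dz":0,"rx":0,"ry":0,"rz":0,"gripper":1},
    {"dx":8,"dy":0,"dz":0,"rx":0,"ry":0,"rz":0,"gripper":1},
    {"dx":12,"dy":0,"dz":0,"rx":0,"ry":0,"rz":0,"gripper":1},
    {"dx":16,"dy":0,"dz":0,"rx":0,"ry":0,"rz":0,"gripper":1},
    {"dx":20,"dy":0,"dz":0,"rx":0,"ry":0,"rz":0,"gripper":1},
    {"dx":23,"dy":0,"dz":0,"rx":0,"ry":0,"rz":0,"gripper":1},
    {"dx":25,"dy":0,"dz":0,"rx":0,"ry":0,"rz":0,"gripper":1},
    {"dx":25,"dy":0,"dz":0,"rx":0,"ry":0,"rz":0,"gripper":1},
  ],
)

```text
t: 5.58
eef_pos: [0.6761, -0.0007, 0.0924]
ee_rot: [-3.141, 0.001, -3.141]
force: [-0.6, -3.1, 6.8]
width: 0.0006
gripper_force: 3.5
```

jog_arm(
  targets=[
    {"dx":0,"dy":0,"dz":-6,"rx":0,"ry":0,"rz":0,"gripper":1},
    {"dx":-12,"dy":0,"dz":-8,"rx":0,"ry":0,"rz":0,"gripper":1},
    {"dx":-24,"dy":0,"dz":-8,"rx":0,"ry":0,"rz":0,"gripper":1},
    {"dx":-25,"dy":0,"dz":-4,"rx":0,"ry":0,"rz":0,"gripper":1},
    {"dx":-25,"dy":0,"dz":-1,"rx":0,"ry":0,"rz":0,"gripper":1},
    {"dx":-25,"dy":0,"dz":0,"rx":0,"ry":0,"rz":0,"gripper":1},
    {"dx":-25,"dy":0,"dz":0,"rx":0,"ry":0,"rz":0,"gripper":1},
    {"dx":-25,"dy":0,"dz":0,"rx":0,"ry":0,"rz":0,"gripper":1},
  ],
)

```text
t: 6.25
eef_pos: [0.7024, 0.0002, 0.0929]
ee_rot: [3.141, 0.003, -3.14]
force: [2.4, 0.8, 7.3]
width: 0.0008
gripper_force: 3.7
```

jog_arm(
  targets=[
    {"dx":4,"dy":0,"dz":0,"rx":0,"ry":0,"rz":0,"gripper":1},
    {"dx":8,"dy":0,"dz":0,"rx":0,"ry":0,"rz":0,"gripper":1},
    {"dx":12,"dy":0,"dz":0,"rx":0,"ry":0,"rz":0,"gripper":1},
    {"dx":16,"dy":0,"dz":0,"rx":0,"ry":0,"rz":0,"gripper":1},
    {"dx":20,"dy":0,"dz":0,"rx":0,"ry":0,"rz":0,"gripper":1},
    {"dx":23,"dy":0,"dz":0,"rx":0,"ry":0,"rz":0,"gripper":1},
    {"dx":25,"dy":0,"dz":0,"rx":0,"ry":0,"rz":0,"gripper":1},
    {"dx":25,"dy":0,"dz":0,"rx":0,"ry":0,"rz":0,"gripper":1},
  ],
)

```text
t: 6.92
eef_pos: [0.6771, 0.0002, 0.0926]
ee_rot: [3.141, 0.003, -3.14]
force: [2.3, 1.1, 6.7]
width: 0.0004
gripper_force: 3.1
```

jog_arm(
  targets=[
    {"dx":0,"dy":0,"dz":-20,"rx":0,"ry":0,"rz":0,"gripper":1},
    {"dx":0,"dy":0,"dz":-50,"rx":0,"ry":0,"rz":0,"gripper":0.8},
    {"dx":0,"dy":-10,"dz":-80,"rx":0,"ry":0,"rz":0,"gripper":0.6},
    {"dx":0,"dy":-30,"dz":-100,"rx":0,"ry":0,"rz":0,"gripper":0.4},
    {"dx":0,"dy":-40,"dz":-104,"rx":0,"ry":0,"rz":0,"gripper":0.3},
    {"dx":0,"dy":-40,"dz":-104,"rx":0,"ry":0,"rz":0,"gripper":0.3},
    {"dx":0,"dy":-40,"dz":-104,"rx":0,"ry":0,"rz":0,"gripper":0.3},
    {"dx":0,"dy":-40,"dz":-104,"rx":0,"ry":0,"rz":0,"gripper":0.3},
  ],
)

```text
t: 7.58
eef_pos: [0.6754, -0.0399, 0.1938]
ee_rot: [3.141, -0.003, -3.141]
force: [-0.5, -0.0, 0.2]
width: 0.0418
gripper_force: 0.0
```

Run:
```python
from h import *
s=arm.get_state();print(s['t'],s['eef_pos'],s['ee_rot'],s['force'],s['width'])
f=arm.grab_frame('wrist');pickle.dump(f,open('w4.pkl','wb'));cv2.imwrite('pics/w4.png',f['frame'][:,:,::-1])
```

```text
7.5833 [ 0.67544592 -0.03988482  0.19380903] [ 3.14143975e+00 -2.85061770e-03 -3.14125792e+00] [-0.47871504 -0.00573447  0.17942389] 0.04181008361098767
```

View pics/w4.png

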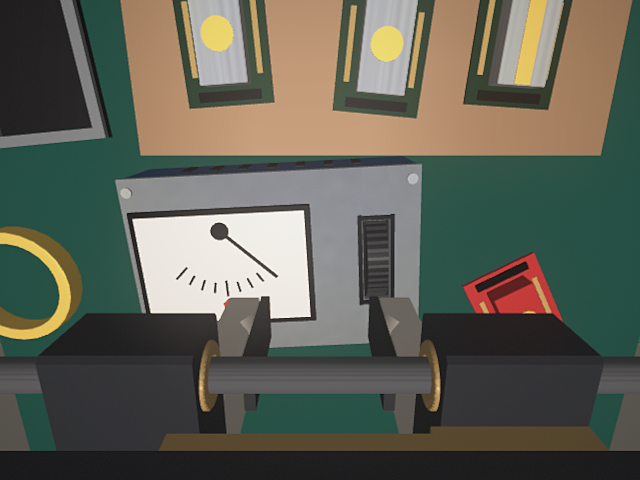

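The needle has swung to the left end of the scale, with its tip at (277,277). I'll check its angle, refine the plates, and plan the first pick.

```bash
cat >> h.py <<'E'
def zat(f,u,v):
    d=np.median(f['z_map'][v-1:v+2,u-1:u+2]);V=f['view']
    p=np.array([(u-f['cx'])/f['fx']*d,(v-f['cy'])/f['fy']*d,d]);return V[:3,:3].T@(p-V[:3,3])
def mods(f):
    H,S,V=hsv(f);out=[]
    tan=(H<20)&(S>50)&(V>120);roi=np.zeros(H.shape,bool);roi[197:308,250:401]=1
    for c in blobs((~tan)&roi,600):
        r=rect(f,c,.003)
        m=np.zeros(H.shape,np.uint8);cv2.drawContours(m,[c],-1,1,-1)
        y=blobs((H>20)&(H<35)&(S>110)&(V>120)&(m>0),20)
        k=max((rect(f,b,.021)[1] for b in y),default=0)
        out.append((np.round(r[0],1),np.round(r[1:3],0),round(float(r[3]),3),'strip' if k>40 else 'dot' if k else '?'))
    return out
E
python3 - <<'E'
from h import *
w=pickle.load(open('w2.pkl','rb'));w4=pickle.load(open('w4.pkl','rb'))
def ang(f,a,b):
    p=ray(f,[a,b],.065);d=p[1]-p[0];return np.round(p*1000,1).tolist(),np.arctan2(d[1],d[0]),np.hypot(d[0],d[1])
print('needle0',ang(w,(221.5,207),(229.5,274)));print('set',ang(w,(221.5,207),(231,275.5)));print('off',ang(w4,(219,231),(277,277)))
H,S,V=hsv(w);r=np.zeros(H.shape,bool);r[180:305,128:316]=1
c=max(blobs((V>190)&r,3000),key=cv2.contourArea);print('meter',rect(w,c,.063))
f=arm.grab_frame('top');pickle.dump(f,open('top2.pkl','wb'))
for m in mods(f):print(m)
t=pickle.load(open('top.pkl','rb'))
for n,p in dict(mat=(300,255),heatbar=(178,247),heatfl=(155,270),trayfl=(470,265),traybar=(451,241)).items():print(n,np.round(zat(t,*p)*1000,1))
H,S,V=hsv(t)
for nm,(a,b,c_,d),z,lo in (('heat',(185,310,120,232),.036,0),('tray',(180,300,405,500),.006,1)):
    r=np.zeros(H.shape,bool);r[a:b,c_:d]=1
    print(nm,[int(x) for x in np.percentile(V[r],[5,25,50,75,95])])
    m=(V<60)&r if lo else (V>205)&r
    for c in blobs(m,400,3000): q=rect(t,c,z);print([np.round(x,2) for x in q])
E
```

```text
needle0 ([[669.4, -107.5, 65.0], [717.4, -105.1, 65.0]], np.float64(0.048736937908343), np.float64(0.04799955226195119))
set ([[669.4, -107.5, 65.0], [718.5, -104.2, 65.0]], np.float64(0.06755284555927078), np.float64(0.049182817564077594))
off ([[669.1, -107.7, 65.0], [702.3, -69.9, 65.0]], np.float64(0.8505499556840566), np.float64(0.050387028917639715))
meter (array([ 697.2792 , -106.38806], dtype=float32), np.float32(114.69524), np.float32(78.40404), np.float32(-1.5186858))
(array([432.2,   2.8], dtype=float32), array([88., 63.], dtype=float32), -0.03, '?')
(array([ 427.5, -110.5], dtype=float32), array([92., 64.], dtype=float32), 0.133, 'strip')
(array([ 541.3, -108.1], dtype=float32), array([91., 64.], dtype=float32), 0.077, 'dot')
(array([547.5,   6.7], dtype=float32), array([91., 64.], dtype=float32), -0.086, 'dot')
(array([493.8, 118.3], dtype=float32), array([260., 110.], dtype=float32), -0.008, 'strip')
mat [482.5  56.3   1.8]
heatbar [505.  329.6  43.1]
heatfl [454.9 383.   37.4]
trayfl [ 447.3 -336.1    6.5]
traybar [ 503.9 -295.    10.5]
heat [92, 94, 177, 218, 221]
[array([444.06, 369.78], dtype=float32), np.float32(98.85), np.float32(69.05), np.float32(0.15)]
[array([455.68, 290.36], dtype=float32), np.float32(99.12), np.float32(69.95), np.float32(0.15)]
[array([550.96, 385.81], dtype=float32), np.float32(97.68), np.float32(68.83), np.float32(0.15)]
[array([562.91, 306.36], dtype=float32), np.float32(98.75), np.float32(70.0), np.float32(0.15)]
tray [56, 64, 93, 94, 152]
[array([ 456.99, -341.45], dtype=float32), np.float32(91.22), np.float32(60.25), np.float32(0.1)]
[array([ 565.16, -330.46], dtype=float32), np.float32(90.82), np.float32(62.09), np.float32(0.1)]
```

The off angle of 0.85 is 0.80 plus the controller's yaw of 0.05, so the heat is off. The set pointer works out to about 0.783 rad, which is about 1.57 rad on the wheel. The heater nests fit a plate centred at (503.4,338.1) with yaw 0.15. First pick is the dot module at (547,7).

jog_arm(
  targets=[
    {"dx":40,"dy":10,"dz":0,"rx":0,"ry":0,"rz":0.04,"gripper":0.3},
    {"dx":80,"dy":25,"dz":5,"rx":0,"ry":0,"rz":0.087,"gripper":0.3},
    {"dx":110,"dy":38,"dz":20,"rx":0,"ry":0,"rz":0.087,"gripper":0.3},
    {"dx":128,"dy":47,"dz":50,"rx":0,"ry":0,"rz":0.087,"gripper":0.3},
    {"dx":128,"dy":47,"dz":85,"rx":0,"ry":0,"rz":0.087,"gripper":0.3},
    {"dx":128,"dy":47,"dz":110,"rx":0,"ry":0,"rz":0.087,"gripper":0.3},
    {"dx":128,"dy":47,"dz":114,"rx":0,"ry":0,"rz":0.087,"gripper":0.3},
    {"dx":128,"dy":47,"dz":114,"rx":0,"ry":0,"rz":0.087,"gripper":0.3},
  ],
)

```text
t: 8.35
eef_pos: [0.5474, 0.0067, 0.0799]
ee_rot: [-3.14, -0.004, 3.056]
force: [0.9, -0.3, 0.8]
width: 0.0614
gripper_force: 0.0
```

Run:
```python
from h import *
s=arm.get_state();print(s['t'],s['eef_pos'],s['ee_rot'],s['force'],s['width'])
f=arm.grab_frame('wrist');cv2.imwrite('pics/w5.png',f['frame'][:,:,::-1])
```

```text
8.35 [0.5473668  0.00674472 0.07987337] [-3.1395715  -0.00407809  3.05613078] [ 0.88786911 -0.27523336  0.841737  ] 0.06142275545751153
```

View pics/w5.png

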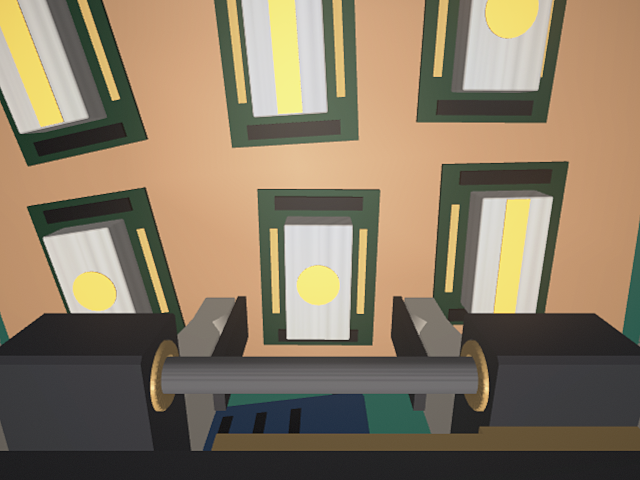

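The module is centred between the fingers: can at (318,280), fingers at x=240 and x=395. Grasping it.

jog_arm(
  targets=[
    {"dx":0,"dy":0,"dz":20,"rx":0,"ry":0,"rz":0,"gripper":0.3},
    {"dx":0,"dy":0,"dz":40,"rx":0,"ry":0,"rz":0,"gripper":0.3},
    {"dx":0,"dy":0,"dz":50,"rx":0,"ry":0,"rz":0,"gripper":0.3},
    {"dx":0,"dy":0,"dz":50,"rx":0,"ry":0,"rz":0,"gripper":0.5},
    {"dx":0,"dy":0,"dz":50,"rx":0,"ry":0,"rz":0,"gripper":0.8},
    {"dx":0,"dy":0,"dz":50,"rx":0,"ry":0,"rz":0,"gripper":1},
    {"dx":0,"dy":0,"dz":50,"rx":0,"ry":0,"rz":0,"gripper":1},
    {"dx":0,"dy":0,"dz":50,"rx":0,"ry":0,"rz":0,"gripper":1},
  ],
  force=25,
)

```text
t: 9.07
eef_pos: [0.5493, 0.0069, 0.0327]
ee_rot: [3.141, 0.002, 3.056]
force: [0.2, 1.8, 2.9]
width: 0.0337
gripper_force: 24.1
```

jog_arm(
  targets=[
    {"dx":0,"dy":0,"dz":0,"rx":0,"ry":0,"rz":0,"gripper":1},
    {"dx":0,"dy":0,"dz":-15,"rx":0,"ry":0,"rz":0,"gripper":1},
    {"dx":0,"dy":0,"dz":-35,"rx":0,"ry":0,"rz":0,"gripper":1},
    {"dx":0,"dy":0,"dz":-55,"rx":0,"ry":0,"rz":0,"gripper":1},
    {"dx":0,"dy":0,"dz":-75,"rx":0,"ry":0,"rz":0,"gripper":1},
    {"dx":0,"dy":0,"dz":-90,"rx":0,"ry":0,"rz":0,"gripper":1},
    {"dx":0,"dy":0,"dz":-90,"rx":0,"ry":0,"rz":0,"gripper":1},
    {"dx":0,"dy":0,"dz":-90,"rx":0,"ry":0,"rz":0,"gripper":1},
  ],
)

```text
t: 9.73
eef_pos: [0.5488, 0.007, 0.1223]
ee_rot: [3.14, 0.002, 3.055]
force: [-0.4, 0.9, -2.1]
width: 0.0336
gripper_force: 25.0
```

jog_arm(
  targets=[
    {"dx":1,"dy":40,"dz":0,"rx":0,"ry":0,"rz":-0.05,"gripper":1},
    {"dx":2,"dy":80,"dz":0,"rx":0,"ry":0,"rz":-0.1,"gripper":1},
    {"dx":4,"dy":120,"dz":0,"rx":0,"ry":0,"rz":-0.15,"gripper":1},
    {"dx":5,"dy":160,"dz":0,"rx":0,"ry":0,"rz":-0.2,"gripper":1},
    {"dx":6,"dy":200,"dz":0,"rx":0,"ry":0,"rz":-0.236,"gripper":1},
    {"dx":8,"dy":240,"dz":0,"rx":0,"ry":0,"rz":-0.236,"gripper":1},
    {"dx":9,"dy":275,"dz":0,"rx":0,"ry":0,"rz":-0.236,"gripper":1},
    {"dx":10.3,"dy":300,"dz":0,"rx":0,"ry":0,"rz":-0.236,"gripper":1},
  ],
)

```text
t: 10.4
eef_pos: [0.5634, 0.3093, 0.1198]
ee_rot: [-3.141, -0.002, -2.99]
force: [0.8, -1.2, -1.7]
width: 0.0335
gripper_force: 25.0
```

jog_arm(
  targets=[
    {"dx":0,"dy":0,"dz":0,"rx":0,"ry":0,"rz":0,"gripper":1},
    {"dx":0,"dy":0,"dz":0,"rx":0,"ry":0,"rz":0,"gripper":1},
    {"dx":0,"dy":0,"dz":0,"rx":0,"ry":0,"rz":0,"gripper":1},
    {"dx":0,"dy":0,"dz":0,"rx":0,"ry":0,"rz":0,"gripper":1},
    {"dx":0,"dy":0,"dz":0,"rx":0,"ry":0,"rz":0,"gripper":1},
    {"dx":0,"dy":0,"dz":0,"rx":0,"ry":0,"rz":0,"gripper":1},
    {"dx":0,"dy":0,"dz":0,"rx":0,"ry":0,"rz":0,"gripper":1},
    {"dx":0,"dy":0,"dz":0,"rx":0,"ry":0,"rz":0,"gripper":1},
  ],
)

```text
t: 11.07
eef_pos: [0.5643, 0.3061, 0.1218]
ee_rot: [3.141, 0.0, -2.992]
force: [-0.0, 0.1, -2.2]
width: 0.0339
gripper_force: 25.0
```

```bash
cat >> h.py <<'E'
def plan(x,y,z,yaw):
    """jog from the measured pose to TCP (mm) with module yaw"""
    s=arm.get_state();p=s['eef_pos']*1000;a=(s['ee_rot'][2]-np.pi+np.pi)%(2*np.pi)-np.pi
    d=np.array([x,y,z])-p
    print(f"t {s['t']:.1f} at {np.round(p,1)} a {a:.3f} w {s['width']*1000:.1f} gf {s['gripper_force']:.0f} F {np.round(s['force'],1)} -> dx {-d[0]*np.cos(a)-d[1]*np.sin(a):.1f} dy {-d[0]*np.sin(a)+d[1]*np.cos(a):.1f} dz {-d[2]:.1f} rz {a-yaw:.3f}")
E
python3 - <<'E'
from h import *
plan(562.8,306.6,65,.15)
f=arm.grab_frame('wrist');cv2.imwrite('pics/w6.png',f['frame'][:,:,::-1]);pickle.dump(f,open('w6.pkl','wb'))
print(proj(f,[[.4441,.3696,.036],[.456,.2905,.036]]))
t=arm.grab_frame('top');pickle.dump(t,open('top3.pkl','wb'))
for m in mods(t):print(m)
E
```

```text
t 11.1 at [564.3 306.1 121.8] a 0.149 w 33.9 gf 25 F [-0.   0.1 -2.2] -> dx 1.4 dy 0.8 dz 56.8 rz -0.001
[[483.88434537  54.82514922]
 [322.14171165  54.73349469]]
(array([429.5,  98.1], dtype=float32), array([91., 63.], dtype=float32), -0.088, 'dot')
(array([432.1,   1.7], dtype=float32), array([88., 61.], dtype=float32), -0.03, 'strip')
(array([ 427.5, -110.5], dtype=float32), array([91., 63.], dtype=float32), 0.126, 'strip')
(array([542., 104.], dtype=float32), array([91., 64.], dtype=float32), -0.066, 'strip')
(array([ 541.2, -108.1], dtype=float32), array([91., 63.], dtype=float32), 0.071, 'dot')
```

View pics/w6.png

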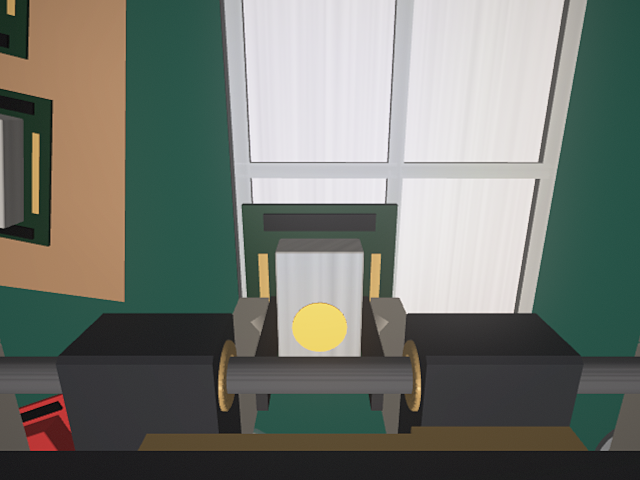

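The board is centred over the nest: board edges at 243 and 397, nest walls at 250 and 387 further down. Lowering, then releasing a little.

jog_arm(
  targets=[
    {"dx":0,"dy":0.5,"dz":20,"rx":0,"ry":0,"rz":0,"gripper":1},
    {"dx":0,"dy":0.5,"dz":38,"rx":0,"ry":0,"rz":0,"gripper":1},
    {"dx":0,"dy":0.5,"dz":48,"rx":0,"ry":0,"rz":0,"gripper":1},
    {"dx":0,"dy":0.5,"dz":53,"rx":0,"ry":0,"rz":0,"gripper":1},
    {"dx":0,"dy":0.5,"dz":55.5,"rx":0,"ry":0,"rz":0,"gripper":1},
    {"dx":0,"dy":0.5,"dz":56,"rx":0,"ry":0,"rz":0,"gripper":1},
    {"dx":0,"dy":0.5,"dz":56,"rx":0,"ry":0,"rz":0,"gripper":1},
    {"dx":0,"dy":0.5,"dz":56,"rx":0,"ry":0,"rz":0,"gripper":1},
  ],
)

```text
t: 11.83
eef_pos: [0.5635, 0.3063, 0.0681]
ee_rot: [-3.14, -0.001, -2.991]
force: [-9.9, -5.1, 17.2]
width: 0.0338
gripper_force: 25.0
```

jog_arm(
  targets=[
    {"dx":0,"dy":0,"dz":0,"rx":0,"ry":0,"rz":0,"gripper":0.5},
    {"dx":0,"dy":0,"dz":0,"rx":0,"ry":0,"rz":0,"gripper":0.4},
    {"dx":0,"dy":0,"dz":0,"rx":0,"ry":0,"rz":0,"gripper":0.4},
    {"dx":0,"dy":0,"dz":0,"rx":0,"ry":0,"rz":0,"gripper":0.4},
    {"dx":0,"dy":0,"dz":-15,"rx":0,"ry":0,"rz":0,"gripper":0.4},
    {"dx":0,"dy":0,"dz":-40,"rx":0,"ry":0,"rz":0,"gripper":0.4},
    {"dx":0,"dy":0,"dz":-65,"rx":0,"ry":0,"rz":0,"gripper":0.3},
    {"dx":0,"dy":0,"dz":-65,"rx":0,"ry":0,"rz":0,"gripper":0.3},
  ],
)

```text
t: 12.5
eef_pos: [0.5666, 0.3088, 0.1357]
ee_rot: [3.138, 0.007, -2.991]
force: [1.2, 0.4, 1.1]
width: 0.0594
gripper_force: 0.0
```

Run:
```python
from h import *
plan(429.5,98.4,80,-.088)
t=arm.grab_frame('top')
f=arm.grab_frame('wrist')
a=np.hstack([t['frame'][185:310,125:405],]);a=cv2.resize(a,(640,286));a=np.vstack([a,f['frame'][100:400]])
cv2.imwrite('pics/w7.png',a[:,:,::-1])
for m in mods(t):print(m)
```

```text
t 12.5 at [566.6 308.8 135.7] a 0.151 w 59.4 gf 0 F [1.2 0.4 1.1] -> dx 167.2 dy -187.4 dz 55.7 rz 0.239
(array([429.5,  98.1], dtype=float32), array([91., 64.], dtype=float32), -0.091, 'dot')
(array([432.1,   1.7], dtype=float32), array([88., 61.], dtype=float32), -0.03, 'strip')
(array([ 427.5, -110.5], dtype=float32), array([91., 63.], dtype=float32), 0.126, 'strip')
(array([542., 104.], dtype=float32), array([92., 64.], dtype=float32), -0.064, 'strip')
(array([ 541.3, -108.2], dtype=float32), array([91., 63.], dtype=float32), 0.071, 'dot')
```

View pics/w7.png

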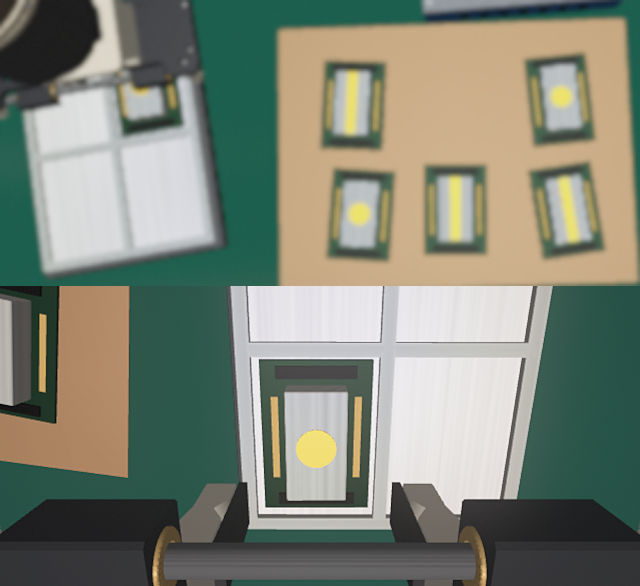

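The first module lies flat in its heater nest. The readings jitter by about 2 mm, so from now on I'll average them and measure the held module with the wrist camera.

```bash
cat >> h.py <<'E'
def pose(n=4):
    P=[];
    for _ in range(n): arm.grab_frame('wrist'); s=arm.get_state(); P.append(np.r_[s['eef_pos']*1000,(s['ee_rot'][2])%(2*np.pi)-np.pi])
    return np.mean(P,0),s
def plan(x,y,z,yaw):
    p,s=pose();a=p[3];d=np.array([x,y,z])-p[:3]
    print(f"t {s['t']:.1f} at {np.round(p,3)} w {s['width']*1000:.1f} gf {s['gripper_force']:.0f} F {np.round(s['force'],1)} -> dx {-d[0]*np.cos(a)-d[1]*np.sin(a):.1f} dy {-d[0]*np.sin(a)+d[1]*np.cos(a):.1f} dz {-d[2]:.1f} rz {a-yaw:.3f}")
def held(f,tz,kind,a):
    """world centre (mm) of the module in the jaws, from its tape; tz = TCP z in mm"""
    H,S,V=hsv(f);m=(H>20)&(H<35)&(S>110)&(V>120);r=np.zeros(H.shape,bool);r[200:356,270:370]=1
    c=max(blobs(m&r,100),key=cv2.contourArea)[:,0,:];z=(tz-30+22.5)/1000
    if kind=='dot': (u,_,_)=cv2.fitEllipse(c[c[:,1]<353].reshape(-1,1,2)); return ray(f,u,z)[0]*1000
    e=c[c[:,1]<=c[:,1].min()+1].mean(0); return ray(f,e,z)[0]*1000+31*np.array([np.cos(a),np.sin(a),0])
E
python3 - <<'E'
from h import *
f=pickle.load(open('w6.pkl','rb'));print(held(f,121,'dot',.15))
plan(541.2,-108.1,80,.071)
E
```

```text
[562.65601988 305.03493307 113.5       ]
t 12.8 at [5.63713e+02 3.06766e+02 1.29747e+02 1.50000e-01] w 61.1 gf 0 F [ 0.1  0.1 -0. ] -> dx 84.1 dy -406.9 dz 49.7 rz 0.079
```

jog_arm(
  targets=[
    {"dx":25,"dy":-28,"dz":0,"rx":0,"ry":0,"rz":0.05,"gripper":0.3},
    {"dx":50,"dy":-57,"dz":0,"rx":0,"ry":0,"rz":0.1,"gripper":0.3},
    {"dx":75,"dy":-86,"dz":0,"rx":0,"ry":0,"rz":0.15,"gripper":0.3},
    {"dx":100,"dy":-114,"dz":10,"rx":0,"ry":0,"rz":0.2,"gripper":0.3},
    {"dx":125,"dy":-142,"dz":20,"rx":0,"ry":0,"rz":0.238,"gripper":0.3},
    {"dx":150,"dy":-170,"dz":35,"rx":0,"ry":0,"rz":0.238,"gripper":0.3},
    {"dx":164,"dy":-186,"dz":49,"rx":0,"ry":0,"rz":0.238,"gripper":0.3},
    {"dx":164,"dy":-186,"dz":49,"rx":0,"ry":0,"rz":0.238,"gripper":0.3},
  ],
)

```text
t: 13.47
eef_pos: [0.4246, 0.094, 0.0788]
ee_rot: [-3.138, -0.006, 3.05]
force: [-0.8, 0.4, -0.6]
width: 0.0614
gripper_force: 0.0
```

jog_arm(
  targets=[
    {"dx":0,"dy":0,"dz":10,"rx":0,"ry":0,"rz":0,"gripper":0.3},
    {"dx":0,"dy":0,"dz":32,"rx":0,"ry":0,"rz":0,"gripper":0.3},
    {"dx":0,"dy":0,"dz":49,"rx":0,"ry":0,"rz":0,"gripper":0.3},
    {"dx":0,"dy":0,"dz":49,"rx":0,"ry":0,"rz":0,"gripper":0.5},
    {"dx":0,"dy":0,"dz":49,"rx":0,"ry":0,"rz":0,"gripper":0.8},
    {"dx":0,"dy":0,"dz":49,"rx":0,"ry":0,"rz":0,"gripper":1},
    {"dx":0,"dy":0,"dz":49,"rx":0,"ry":0,"rz":0,"gripper":1},
    {"dx":0,"dy":0,"dz":49,"rx":0,"ry":0,"rz":0,"gripper":1},
  ],
)

```text
t: 14.13
eef_pos: [0.4302, 0.099, 0.0334]
ee_rot: [3.141, 0.001, 3.054]
force: [-0.7, 0.6, 2.0]
width: 0.0336
gripper_force: 23.7
```

Run:
```python
from h import *
plan(456,290.5,121,.15)
```

```text
t 14.3 at [ 4.30202e+02  9.90380e+01  3.33710e+01 -8.80000e-02] w 33.7 gf 25 F [-1.2 -0.1  8.2] -> dx -8.9 dy 193.0 dz -87.6 rz -0.238
```

jog_arm(
  targets=[
    {"dx":0,"dy":0,"dz":-15,"rx":0,"ry":0,"rz":0,"gripper":1},
    {"dx":0,"dy":0,"dz":-40,"rx":0,"ry":0,"rz":0,"gripper":1},
    {"dx":0,"dy":0,"dz":-65,"rx":0,"ry":0,"rz":0,"gripper":1},
    {"dx":0,"dy":20,"dz":-90,"rx":0,"ry":0,"rz":-0.05,"gripper":1},
    {"dx":-2,"dy":50,"dz":-90,"rx":0,"ry":0,"rz":-0.1,"gripper":1},
    {"dx":-4,"dy":85,"dz":-90,"rx":0,"ry":0,"rz":-0.15,"gripper":1},
    {"dx":-6,"dy":120,"dz":-90,"rx":0,"ry":0,"rz":-0.2,"gripper":1},
    {"dx":-8,"dy":150,"dz":-90,"rx":0,"ry":0,"rz":-0.238,"gripper":1},
  ],
)

```text
t: 15.0
eef_pos: [0.451, 0.2493, 0.1232]
ee_rot: [3.141, 0.001, -2.989]
force: [0.7, 0.4, -0.6]
width: 0.0338
gripper_force: 25.0
```

Run:
```python
from h import *
plan(456,290.5,121,.15)
```

```text
t 15.2 at [4.51576e+02 2.50605e+02 1.22682e+02 1.53000e-01] w 33.8 gf 25 F [ 0.2 -0.5 -1.6] -> dx -10.5 dy 38.8 dz 1.7 rz 0.003
```

jog_arm(
  targets=[
    {"dx":-5,"dy":20,"dz":0,"rx":0,"ry":0,"rz":0.003,"gripper":1},
    {"dx":-10.5,"dy":39,"dz":0,"rx":0,"ry":0,"rz":0.003,"gripper":1},
    {"dx":-10.5,"dy":39,"dz":0,"rx":0,"ry":0,"rz":0.003,"gripper":1},
    {"dx":-10.5,"dy":39,"dz":0,"rx":0,"ry":0,"rz":0.003,"gripper":1},
    {"dx":-10.5,"dy":39,"dz":0,"rx":0,"ry":0,"rz":0.003,"gripper":1},
    {"dx":-10.5,"dy":39,"dz":0,"rx":0,"ry":0,"rz":0.003,"gripper":1},
    {"dx":-10.5,"dy":39,"dz":0,"rx":0,"ry":0,"rz":0.003,"gripper":1},
    {"dx":-10.5,"dy":39,"dz":0,"rx":0,"ry":0,"rz":0.003,"gripper":1},
  ],
)

```text
t: 15.87
eef_pos: [0.4554, 0.2868, 0.1227]
ee_rot: [3.142, -0.0, -2.996]
force: [0.7, 0.1, -1.0]
width: 0.034
gripper_force: 25.0
```

```bash
cat >> h.py <<'E'
def fix(nx,ny,kind,yaw,zrel):
    """jog that takes the held module's centre over the nest and down to TCP height zrel"""
    p,s=pose(3);f=arm.grab_frame('wrist');h=held(f,p[2]-3,kind,p[3]);print('held',np.round(h,1),'tcp-held',np.round(p[:2]-h[:2],1))
    plan(p[0]+nx-h[0],p[1]+ny-h[1],zrel,yaw);return f
E
python3 - <<'E'
from h import *
fix(456,290.5,'dot',.15,68.5)
E
```

```text
held [455.7 286.5 112.2] tcp-held [-0.3  0.7]
t 16.3 at [4.55426e+02 2.87438e+02 1.22566e+02 1.47000e-01] w 33.7 gf 25 F [ 0.2 -0.3 -1.3] -> dx -0.9 dy 3.6 dz 54.1 rz -0.003
```

jog_arm(
  targets=[
    {"dx":-1,"dy":3.2,"dz":15,"rx":0,"ry":0,"rz":0,"gripper":1},
    {"dx":-1,"dy":3.2,"dz":35,"rx":0,"ry":0,"rz":0,"gripper":1},
    {"dx":-1,"dy":3.2,"dz":47,"rx":0,"ry":0,"rz":0,"gripper":1},
    {"dx":-1,"dy":3.2,"dz":51,"rx":0,"ry":0,"rz":0,"gripper":1},
    {"dx":-1,"dy":3.2,"dz":54,"rx":0,"ry":0,"rz":0,"gripper":1},
    {"dx":-1,"dy":3.2,"dz":54,"rx":0,"ry":0,"rz":0,"gripper":1},
    {"dx":-1,"dy":3.2,"dz":54,"rx":0,"ry":0,"rz":0,"gripper":1},
    {"dx":-1,"dy":3.2,"dz":54,"rx":0,"ry":0,"rz":0,"gripper":1},
  ],
)

```text
t: 16.93
eef_pos: [0.4563, 0.2912, 0.0693]
ee_rot: [3.141, 0.001, -2.995]
force: [-1.7, 0.6, 3.3]
width: 0.0338
gripper_force: 25.0
```

jog_arm(
  targets=[
    {"dx":0,"dy":0,"dz":0,"rx":0,"ry":0,"rz":0,"gripper":0.5},
    {"dx":0,"dy":0,"dz":0,"rx":0,"ry":0,"rz":0,"gripper":0.4},
    {"dx":0,"dy":0,"dz":0,"rx":0,"ry":0,"rz":0,"gripper":0.4},
    {"dx":0,"dy":0,"dz":0,"rx":0,"ry":0,"rz":0,"gripper":0.4},
    {"dx":0,"dy":0,"dz":-15,"rx":0,"ry":0,"rz":0,"gripper":0.4},
    {"dx":0,"dy":0,"dz":-40,"rx":0,"ry":0,"rz":0,"gripper":0.4},
    {"dx":0,"dy":0,"dz":-65,"rx":0,"ry":0,"rz":0,"gripper":0.3},
    {"dx":0,"dy":0,"dz":-65,"rx":0,"ry":0,"rz":0,"gripper":0.3},
  ],
)

```text
t: 17.6
eef_pos: [0.458, 0.2927, 0.1382]
ee_rot: [3.138, 0.006, -2.994]
force: [0.6, 0.5, -0.3]
width: 0.0594
gripper_force: 0.0
```

Run:
```python
from h import *
plan(541.2,-108.1,85,.071)
t=arm.grab_frame('top')
for m in mods(t):print(m)
print('placed z',[np.round(zat(arm.grab_frame('wrist'),320,v)*1000,1) for v in (290,330)])
```

```text
t 17.8 at [4.56253e+02 2.91177e+02 1.34332e+02 1.47000e-01] w 61.2 gf 0 F [-0.7  0.1  0.5] -> dx -25.7 dy -407.4 dz 49.3 rz 0.076
(array([432.1,   1.7], dtype=float32), array([88., 61.], dtype=float32), -0.03, 'strip')
(array([ 427.5, -110.6], dtype=float32), array([91., 64.], dtype=float32), 0.126, 'strip')
(array([542., 104.], dtype=float32), array([92., 64.], dtype=float32), -0.062, 'strip')
(array([ 541.4, -108. ], dtype=float32), array([91., 64.], dtype=float32), 0.072, 'dot')
placed z [array([467.2, 291.7,  59.2]), array([504.4, 297.3,  37.4])]
```

jog_arm(
  targets=[
    {"dx":-2,"dy":-36,"dz":0,"rx":0,"ry":0,"rz":0,"gripper":0.3},
    {"dx":-4,"dy":-72,"dz":0,"rx":0,"ry":0,"rz":0,"gripper":0.3},
    {"dx":-6,"dy":-108,"dz":0,"rx":0,"ry":0,"rz":0,"gripper":0.3},
    {"dx":-9,"dy":-144,"dz":0,"rx":0,"ry":0,"rz":0,"gripper":0.3},
    {"dx":-11,"dy":-180,"dz":0,"rx":0,"ry":0,"rz":0,"gripper":0.3},
    {"dx":-13,"dy":-215,"dz":0,"rx":0,"ry":0,"rz":0,"gripper":0.3},
    {"dx":-15,"dy":-247,"dz":0,"rx":0,"ry":0,"rz":0,"gripper":0.3},
    {"dx":-15.7,"dy":-257.4,"dz":0,"rx":0,"ry":0,"rz":0,"gripper":0.3},
  ],
)

```text
t: 18.62
eef_pos: [0.5088, 0.0351, 0.1328]
ee_rot: [-3.141, -0.002, -2.997]
force: [-0.7, 0.6, -0.2]
width: 0.0613
gripper_force: 0.0
```

jog_arm(
  targets=[
    {"dx":-2,"dy":-30,"dz":0,"rx":0,"ry":0,"rz":0.03,"gripper":0.3},
    {"dx":-4,"dy":-65,"dz":0,"rx":0,"ry":0,"rz":0.076,"gripper":0.3},
    {"dx":-7,"dy":-100,"dz":10,"rx":0,"ry":0,"rz":0.076,"gripper":0.3},
    {"dx":-9,"dy":-130,"dz":30,"rx":0,"ry":0,"rz":0.076,"gripper":0.3},
    {"dx":-10,"dy":-150,"dz":49,"rx":0,"ry":0,"rz":0.076,"gripper":0.3},
    {"dx":-10,"dy":-150,"dz":49,"rx":0,"ry":0,"rz":0.076,"gripper":0.3},
    {"dx":-10,"dy":-150,"dz":49,"rx":0,"ry":0,"rz":0.076,"gripper":0.3},
    {"dx":-10,"dy":-150,"dz":49,"rx":0,"ry":0,"rz":0.076,"gripper":0.3},
  ],
)

```text
t: 19.28
eef_pos: [0.5409, -0.1083, 0.0843]
ee_rot: [-3.141, -0.001, -3.071]
force: [0.5, 0.1, 0.3]
width: 0.0613
gripper_force: 0.0
```

Run:
```python
from h import *
plan(541.3,-108.1,32,.071)
```

```text
t 19.5 at [ 5.41432e+02 -1.07611e+02  8.52120e+01  7.20000e-02] w 61.2 gf 0 F [ 0.2 -0.1 -0.1] -> dx 0.2 dy -0.5 dz 53.2 rz 0.001
```

jog_arm(
  targets=[
    {"dx":0,"dy":-0.5,"dz":20,"rx":0,"ry":0,"rz":0,"gripper":0.3},
    {"dx":0,"dy":-0.5,"dz":40,"rx":0,"ry":0,"rz":0,"gripper":0.3},
    {"dx":0,"dy":-0.5,"dz":53,"rx":0,"ry":0,"rz":0,"gripper":0.3},
    {"dx":0,"dy":-0.5,"dz":53,"rx":0,"ry":0,"rz":0,"gripper":0.3},
    {"dx":0,"dy":-0.5,"dz":53,"rx":0,"ry":0,"rz":0,"gripper":0.5},
    {"dx":0,"dy":-0.5,"dz":53,"rx":0,"ry":0,"rz":0,"gripper":1},
    {"dx":0,"dy":-0.5,"dz":53,"rx":0,"ry":0,"rz":0,"gripper":1},
    {"dx":0,"dy":-0.5,"dz":53,"rx":0,"ry":0,"rz":0,"gripper":1},
  ],
)

```text
t: 20.15
eef_pos: [0.5418, -0.1087, 0.0327]
ee_rot: [3.142, 0.002, -3.07]
force: [-0.1, -0.0, -1.2]
width: 0.0401
gripper_force: 0.0
```

jog_arm(
  targets=[
    {"dx":0,"dy":0,"dz":0,"rx":0,"ry":0,"rz":0,"gripper":1},
    {"dx":0,"dy":0,"dz":-15,"rx":0,"ry":0,"rz":0,"gripper":1},
    {"dx":0,"dy":0,"dz":-40,"rx":0,"ry":0,"rz":0,"gripper":1},
    {"dx":0,"dy":0,"dz":-65,"rx":0,"ry":0,"rz":0,"gripper":1},
    {"dx":-3,"dy":30,"dz":-90,"rx":0,"ry":0,"rz":0,"gripper":1},
    {"dx":-6,"dy":65,"dz":-90,"rx":0,"ry":0,"rz":0,"gripper":1},
    {"dx":-9,"dy":100,"dz":-90,"rx":0,"ry":0,"rz":0,"gripper":1},
    {"dx":-12.2,"dy":135,"dz":-90,"rx":0,"ry":0,"rz":0,"gripper":1},
  ],
)

```text
t: 20.82
eef_pos: [0.5436, 0.0278, 0.1227]
ee_rot: [3.141, 0.002, -3.072]
force: [1.0, -1.0, -1.2]
width: 0.0334
gripper_force: 25.0
```

jog_arm(
  targets=[
    {"dx":-3,"dy":36,"dz":0,"rx":0,"ry":0,"rz":0,"gripper":1},
    {"dx":-6,"dy":72,"dz":0,"rx":0,"ry":0,"rz":0,"gripper":1},
    {"dx":-10,"dy":108,"dz":0,"rx":0,"ry":0,"rz":0,"gripper":1},
    {"dx":-13,"dy":144,"dz":0,"rx":0,"ry":0,"rz":0,"gripper":1},
    {"dx":-16,"dy":180,"dz":0,"rx":0,"ry":0,"rz":0,"gripper":1},
    {"dx":-19,"dy":216,"dz":0,"rx":0,"ry":0,"rz":0,"gripper":1},
    {"dx":-22,"dy":242,"dz":0,"rx":0,"ry":0,"rz":0,"gripper":1},
    {"dx":-22.2,"dy":247,"dz":0,"rx":0,"ry":0,"rz":0,"gripper":1},
  ],
)

```text
t: 21.48
eef_pos: [0.5486, 0.2787, 0.1218]
ee_rot: [3.141, 0.001, -3.068]
force: [0.4, -0.6, -1.6]
width: 0.0338
gripper_force: 25.0
```

jog_arm(
  targets=[
    {"dx":-3,"dy":30,"dz":0,"rx":0,"ry":0,"rz":-0.03,"gripper":1},
    {"dx":-5,"dy":60,"dz":0,"rx":0,"ry":0,"rz":-0.06,"gripper":1},
    {"dx":-8,"dy":90,"dz":0,"rx":0,"ry":0,"rz":-0.079,"gripper":1},
    {"dx":-10,"dy":110,"dz":0,"rx":0,"ry":0,"rz":-0.079,"gripper":1},
    {"dx":-10,"dy":110,"dz":0,"rx":0,"ry":0,"rz":-0.079,"gripper":1},
    {"dx":-10,"dy":110,"dz":0,"rx":0,"ry":0,"rz":-0.079,"gripper":1},
    {"dx":-10,"dy":110,"dz":0,"rx":0,"ry":0,"rz":-0.079,"gripper":1},
    {"dx":-10,"dy":110,"dz":0,"rx":0,"ry":0,"rz":-0.079,"gripper":1},
  ],
)

```text
t: 22.15
eef_pos: [0.5504, 0.3837, 0.1216]
ee_rot: [-3.141, -0.0, -2.993]
force: [-0.5, -0.4, -1.2]
width: 0.0338
gripper_force: 25.0
```

Run:
```python
from h import *
fix(550.8,385.7,'dot',.15,68)
```

```text
held [551.9 383.4 111.3] tcp-held [-1.3  0.4]
t 22.6 at [5.50625e+02 3.84560e+02 1.21758e+02 1.49000e-01] w 33.5 gf 25 F [ 0.1 -0.6 -1.2] -> dx 0.9 dy 1.7 dz 53.8 rz -0.001
```

jog_arm(
  targets=[
    {"dx":1,"dy":1.5,"dz":15,"rx":0,"ry":0,"rz":0,"gripper":1},
    {"dx":1,"dy":1.5,"dz":35,"rx":0,"ry":0,"rz":0,"gripper":1},
    {"dx":1,"dy":1.5,"dz":47,"rx":0,"ry":0,"rz":0,"gripper":1},
    {"dx":1,"dy":1.5,"dz":51,"rx":0,"ry":0,"rz":0,"gripper":1},
    {"dx":1,"dy":1.5,"dz":54,"rx":0,"ry":0,"rz":0,"gripper":1},
    {"dx":1,"dy":1.5,"dz":54,"rx":0,"ry":0,"rz":0,"gripper":1},
    {"dx":1,"dy":1.5,"dz":54,"rx":0,"ry":0,"rz":0,"gripper":1},
    {"dx":1,"dy":1.5,"dz":54,"rx":0,"ry":0,"rz":0,"gripper":1},
  ],
)

```text
t: 23.22
eef_pos: [0.5495, 0.3864, 0.0684]
ee_rot: [3.142, 0.001, -2.992]
force: [-2.2, -1.1, 5.0]
width: 0.0338
gripper_force: 25.0
```

jog_arm(
  targets=[
    {"dx":0,"dy":0,"dz":0,"rx":0,"ry":0,"rz":0,"gripper":0.5},
    {"dx":0,"dy":0,"dz":0,"rx":0,"ry":0,"rz":0,"gripper":0.4},
    {"dx":0,"dy":0,"dz":0,"rx":0,"ry":0,"rz":0,"gripper":0.4},
    {"dx":0,"dy":0,"dz":0,"rx":0,"ry":0,"rz":0,"gripper":0.4},
    {"dx":0,"dy":0,"dz":-15,"rx":0,"ry":0,"rz":0,"gripper":0.4},
    {"dx":0,"dy":0,"dz":-40,"rx":0,"ry":0,"rz":0,"gripper":0.4},
    {"dx":0,"dy":0,"dz":-65,"rx":0,"ry":0,"rz":0,"gripper":0.3},
    {"dx":0,"dy":0,"dz":-65,"rx":0,"ry":0,"rz":0,"gripper":0.3},
  ],
)

```text
t: 23.88
eef_pos: [0.5515, 0.3882, 0.138]
ee_rot: [3.138, 0.007, -2.991]
force: [0.7, 0.4, 0.4]
width: 0.0595
gripper_force: 0.0
```

Run:
```python
from h import *
plan(542.3,104,85,-.063)
t=arm.grab_frame('top')
for m in mods(t):print(m)
```

```text
t 24.1 at [5.49648e+02 3.86728e+02 1.33555e+02 1.50000e-01] w 61.0 gf 0 F [ 0.3  0.9 -0.1] -> dx 49.5 dy -278.5 dz 48.6 rz 0.213
(array([431. ,   1.7], dtype=float32), array([90., 61.], dtype=float32), -0.03, 'strip')
(array([ 427.6, -110.6], dtype=float32), array([91., 64.], dtype=float32), 0.126, 'strip')
(array([542., 104.], dtype=float32), array([91., 64.], dtype=float32), -0.064, 'strip')
```

jog_arm(
  targets=[
    {"dx":7,"dy":-38,"dz":0,"rx":0,"ry":0,"rz":0.04,"gripper":0.3},
    {"dx":14,"dy":-76,"dz":0,"rx":0,"ry":0,"rz":0.08,"gripper":0.3},
    {"dx":21,"dy":-114,"dz":0,"rx":0,"ry":0,"rz":0.12,"gripper":0.3},
    {"dx":28,"dy":-152,"dz":0,"rx":0,"ry":0,"rz":0.16,"gripper":0.3},
    {"dx":35,"dy":-190,"dz":0,"rx":0,"ry":0,"rz":0.19,"gripper":0.3},
    {"dx":41,"dy":-228,"dz":0,"rx":0,"ry":0,"rz":0.213,"gripper":0.3},
    {"dx":46,"dy":-260,"dz":0,"rx":0,"ry":0,"rz":0.213,"gripper":0.3},
    {"dx":49.5,"dy":-278.5,"dz":10,"rx":0,"ry":0,"rz":0.213,"gripper":0.3},
  ],
)

```text
t: 24.8
eef_pos: [0.5418, 0.1007, 0.1232]
ee_rot: [3.141, 0.001, 3.077]
force: [0.1, 0.7, 0.0]
width: 0.0612
gripper_force: 0.0
```

jog_arm(
  targets=[
    {"dx":0,"dy":0,"dz":15,"rx":0,"ry":0,"rz":0,"gripper":0.3},
    {"dx":0,"dy":0,"dz":40,"rx":0,"ry":0,"rz":0,"gripper":0.3},
    {"dx":0,"dy":0,"dz":65,"rx":0,"ry":0,"rz":0,"gripper":0.3},
    {"dx":0,"dy":0,"dz":85,"rx":0,"ry":0,"rz":0,"gripper":0.3},
    {"dx":0,"dy":0,"dz":92,"rx":0,"ry":0,"rz":0,"gripper":0.3},
    {"dx":0,"dy":0,"dz":92,"rx":0,"ry":0,"rz":0,"gripper":0.3},
    {"dx":0,"dy":0,"dz":92,"rx":0,"ry":0,"rz":0,"gripper":0.6},
    {"dx":0,"dy":0,"dz":92,"rx":0,"ry":0,"rz":0,"gripper":1},
  ],
)

```text
t: 25.47
eef_pos: [0.5426, 0.1039, 0.0315]
ee_rot: [3.141, 0.001, 3.079]
force: [-0.1, -0.3, 0.4]
width: 0.053
gripper_force: 0.0
```

Run:
```python
from h import *
plan(542.3,104,32,-.063);plan(556.5,-248,122,.097)
```

```text
t 25.7 at [ 5.42591e+02  1.03964e+02  3.17100e+01 -6.30000e-02] w 37.6 gf 0 F [0.4 0.6 0.2] -> dx 0.3 dy 0.0 dz -0.3 rz 0.000
t 25.9 at [ 5.42322e+02  1.03789e+02  3.14610e+01 -6.30000e-02] w 33.8 gf 25 F [-1.   0.8  5.9] -> dx -36.3 dy -350.2 dz -90.5 rz -0.160
```

jog_arm(
  targets=[
    {"dx":0,"dy":0,"dz":-15,"rx":0,"ry":0,"rz":0,"gripper":1},
    {"dx":0,"dy":0,"dz":-40,"rx":0,"ry":0,"rz":0,"gripper":1},
    {"dx":0,"dy":0,"dz":-65,"rx":0,"ry":0,"rz":0,"gripper":1},
    {"dx":-3,"dy":-25,"dz":-90,"rx":0,"ry":0,"rz":0,"gripper":1},
    {"dx":-6,"dy":-60,"dz":-90,"rx":0,"ry":0,"rz":0,"gripper":1},
    {"dx":-9,"dy":-90,"dz":-90,"rx":0,"ry":0,"rz":0,"gripper":1},
    {"dx":-12,"dy":-120,"dz":-90,"rx":0,"ry":0,"rz":0,"gripper":1},
    {"dx":-15.5,"dy":-150,"dz":-90,"rx":0,"ry":0,"rz":0,"gripper":1},
  ],
)

```text
t: 26.53
eef_pos: [0.5475, -0.0484, 0.1209]
ee_rot: [3.141, 0.0, 3.079]
force: [0.9, 1.0, -1.2]
width: 0.0336
gripper_force: 25.0
```

jog_arm(
  targets=[
    {"dx":-4,"dy":-36,"dz":0,"rx":0,"ry":0,"rz":-0.04,"gripper":1},
    {"dx":-8,"dy":-72,"dz":0,"rx":0,"ry":0,"rz":-0.08,"gripper":1},
    {"dx":-11,"dy":-108,"dz":0,"rx":0,"ry":0,"rz":-0.12,"gripper":1},
    {"dx":-15,"dy":-144,"dz":0,"rx":0,"ry":0,"rz":-0.16,"gripper":1},
    {"dx":-18,"dy":-176,"dz":0,"rx":0,"ry":0,"rz":-0.16,"gripper":1},
    {"dx":-20.5,"dy":-200,"dz":0,"rx":0,"ry":0,"rz":-0.16,"gripper":1},
    {"dx":-20.5,"dy":-200,"dz":0,"rx":0,"ry":0,"rz":-0.16,"gripper":1},
    {"dx":-20.5,"dy":-200,"dz":0,"rx":0,"ry":0,"rz":-0.16,"gripper":1},
  ],
)

```text
t: 27.2
eef_pos: [0.5551, -0.2494, 0.1201]
ee_rot: [3.141, -0.001, -3.048]
force: [-0.7, 0.4, 0.1]
width: 0.0338
gripper_force: 25.0
```

Run:
```python
from h import *
f=fix(556.5,-248,'strip',.097,38)
pickle.dump(f,open('w8.pkl','wb'));cv2.imwrite('pics/w8.png',f['frame'][:,:,::-1])
t=arm.grab_frame('top')
for m in mods(t):print(m)
```

```text
held [ 574.5 -241.2  109.8] tcp-held [-19.1  -6.6]
t 27.6 at [ 5.55892e+02 -2.47122e+02  1.20738e+02  9.80000e-02] w 33.4 gf 25 F [-0.1 -0.3 -1.4] -> dx 19.2 dy -5.7 dz 82.7 rz 0.001
(array([487.6, -68.9], dtype=float32), array([263., 216.], dtype=float32), -0.051, '?')
```

View pics/w8.png

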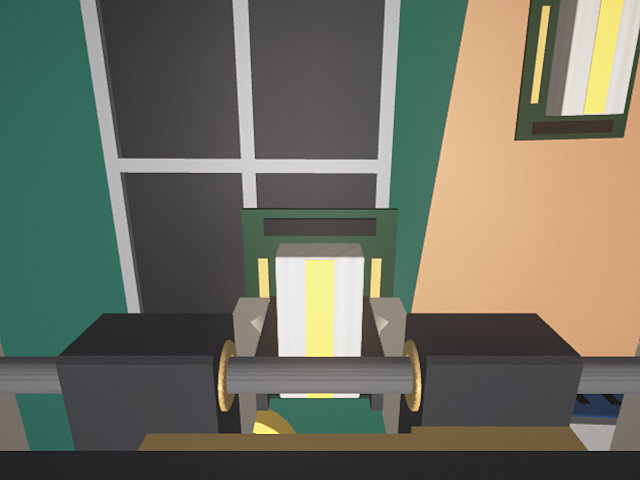

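The strip's front end is at (320,260). The tray's bars cross at about (248.5,165.5), and the right outer bar is at (383,166). I'll get the tray centre from those.

Run:
```python
from h import *
f=pickle.load(open('w8.pkl','rb'))
p=ray(f,[(248.5,165.3),(383.5,166),(115.5,165.5),(241,40)],.011)*1000;print(p.round(1), (p[1]+p[2])/2)
a=.097;print('held',ray(f,(320,260.5),(120.7-7.5-3)/1000)[0]*1000+31*np.array([np.cos(a),np.sin(a),0]))
print('yaw',np.arctan2(-(p[1]-p[2])[0],(p[1]-p[2])[1]))
H,S,V=hsv(f);print(H[270,320],S[270,320],V[270,320],H[300,320],S[300,320])
```

```text
[[ 507.7 -294.7   11. ]
 [ 500.3 -215.2   11. ]
 [ 515.5 -373.    11. ]
 [ 440.9 -301.8   11. ]] [ 507.92892052 -294.08685631   11.        ]
held [ 557.56861712 -247.59889902  110.2       ]
yaw 0.0959917829123949
29 101 247 29 103
```

jog_arm(
  targets=[
    {"dx":0,"dy":-1.3,"dz":25,"rx":0,"ry":0,"rz":0,"gripper":1},
    {"dx":0,"dy":-1.3,"dz":50,"rx":0,"ry":0,"rz":0,"gripper":1},
    {"dx":0,"dy":-1.3,"dz":70,"rx":0,"ry":0,"rz":0,"gripper":1},
    {"dx":0,"dy":-1.3,"dz":79,"rx":0,"ry":0,"rz":0,"gripper":1},
    {"dx":0,"dy":-1.3,"dz":83,"rx":0,"ry":0,"rz":0,"gripper":1},
    {"dx":0,"dy":-1.3,"dz":83.5,"rx":0,"ry":0,"rz":0,"gripper":1},
    {"dx":0,"dy":-1.3,"dz":83.5,"rx":0,"ry":0,"rz":0,"gripper":1},
    {"dx":0,"dy":-1.3,"dz":83.5,"rx":0,"ry":0,"rz":0,"gripper":1},
  ],
)

```text
t: 28.32
eef_pos: [0.5565, -0.2493, 0.0378]
ee_rot: [-3.141, 0.001, -3.044]
force: [0.2, 0.8, -1.9]
width: 0.0336
gripper_force: 25.0
```

jog_arm(
  targets=[
    {"dx":0,"dy":0,"dz":0,"rx":0,"ry":0,"rz":0,"gripper":0.5},
    {"dx":0,"dy":0,"dz":0,"rx":0,"ry":0,"rz":0,"gripper":0.4},
    {"dx":0,"dy":0,"dz":0,"rx":0,"ry":0,"rz":0,"gripper":0.4},
    {"dx":0,"dy":0,"dz":0,"rx":0,"ry":0,"rz":0,"gripper":0.4},
    {"dx":0,"dy":0,"dz":-15,"rx":0,"ry":0,"rz":0,"gripper":0.4},
    {"dx":0,"dy":0,"dz":-40,"rx":0,"ry":0,"rz":0,"gripper":0.4},
    {"dx":0,"dy":0,"dz":-70,"rx":0,"ry":0,"rz":0,"gripper":0.3},
    {"dx":0,"dy":0,"dz":-90,"rx":0,"ry":0,"rz":0,"gripper":0.3},
  ],
)

```text
t: 28.98
eef_pos: [0.5564, -0.2496, 0.1295]
ee_rot: [-3.141, 0.001, -3.044]
force: [1.4, -0.1, 0.3]
width: 0.0595
gripper_force: 0.0
```

```bash
sed -i 's/(S>110)&(V>120);r=/(S>80)\&(V>150);r=/' h.py
python3 - <<'E'
from h import *
plan(427.6,-110.6,85,.126)
t=arm.grab_frame('top')
for m in mods(t):print(m)
f=arm.grab_frame('wrist');cv2.imwrite('pics/w9.png',np.vstack([f['frame'][60:360],cv2.resize(t['frame'][180:310,125:500],(640,222))])[:,:,::-1])
E
```

```text
t 29.2 at [ 5.57421e+02 -2.49753e+02  1.30387e+02  9.70000e-02] w 61.3 gf 0 F [-0.9  0.4 -0.7] -> dx 115.7 dy 151.1 dz 45.4 rz -0.029
(array([487.6, -70.2], dtype=float32), array([263., 214.], dtype=float32), -0.051, '?')
```

View pics/w9.png

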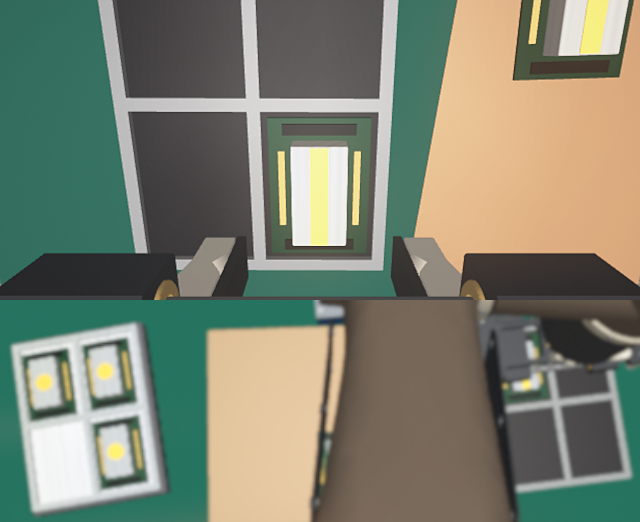

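Three dots are in the heater plate and the first strip is in its tray nest. Going to the next strip; I'll verify it numerically from hover height.

jog_arm(
  targets=[
    {"dx":22,"dy":29,"dz":0,"rx":0,"ry":0,"rz":0,"gripper":0.3},
    {"dx":44,"dy":58,"dz":0,"rx":0,"ry":0,"rz":0,"gripper":0.3},
    {"dx":66,"dy":87,"dz":0,"rx":0,"ry":0,"rz":-0.029,"gripper":0.3},
    {"dx":88,"dy":115,"dz":0,"rx":0,"ry":0,"rz":-0.029,"gripper":0.3},
    {"dx":108,"dy":140,"dz":0,"rx":0,"ry":0,"rz":-0.029,"gripper":0.3},
    {"dx":115.7,"dy":151,"dz":0,"rx":0,"ry":0,"rz":-0.029,"gripper":0.3},
    {"dx":115.7,"dy":151,"dz":0,"rx":0,"ry":0,"rz":-0.029,"gripper":0.3},
    {"dx":115.7,"dy":151,"dz":0,"rx":0,"ry":0,"rz":-0.029,"gripper":0.3},
  ],
)

```text
t: 29.95
eef_pos: [0.4256, -0.1098, 0.1267]
ee_rot: [-3.142, -0.001, -3.014]
force: [0.3, 0.2, 0.5]
width: 0.0614
gripper_force: 0.0
```

```bash
cat >> h.py <<'E'
def tapes(f,z=.0225):
    H,S,V=hsv(f)
    for c in blobs((H>20)&(H<35)&(S>75)&(V>150),400):
        r=rect(f,c,z);print('tape',[np.round(x,3 if i==3 else 1) for i,x in enumerate(r)],c[:,0].min(0),c[:,0].max(0))
E
python3 - <<'E'
from h import *
tapes(arm.grab_frame('wrist'));plan(427.6,-110.6,32,.126)
E
```

```text
tape [array([428. ,   0.9], dtype=float32), np.float32(51.9), np.float32(11.1), np.float32(-0.025)] [475 237] [514 312]
tape [array([ 429.2, -112.1], dtype=float32), np.float32(61.9), np.float32(10.3), np.float32(0.128)] [308 208] [324 302]
t 30.2 at [ 4.26473e+02 -1.10573e+02  1.26676e+02  1.25000e-01] w 61.4 gf 0 F [ 0.8  0.3 -0.4] -> dx -1.1 dy -0.2 dz 94.7 rz -0.001
```

jog_arm(
  targets=[
    {"dx":-2,"dy":-1,"dz":25,"rx":0,"ry":0,"rz":0,"gripper":0.3},
    {"dx":-2,"dy":-1,"dz":50,"rx":0,"ry":0,"rz":0,"gripper":0.3},
    {"dx":-2,"dy":-1,"dz":75,"rx":0,"ry":0,"rz":0,"gripper":0.3},
    {"dx":-2,"dy":-1,"dz":90,"rx":0,"ry":0,"rz":0,"gripper":0.3},
    {"dx":-2,"dy":-1,"dz":95,"rx":0,"ry":0,"rz":0,"gripper":0.3},
    {"dx":-2,"dy":-1,"dz":95,"rx":0,"ry":0,"rz":0,"gripper":0.3},
    {"dx":-2,"dy":-1,"dz":95,"rx":0,"ry":0,"rz":0,"gripper":0.6},
    {"dx":-2,"dy":-1,"dz":95,"rx":0,"ry":0,"rz":0,"gripper":1},
  ],
)

```text
t: 30.87
eef_pos: [0.4291, -0.111, 0.0329]
ee_rot: [-3.142, 0.001, -3.016]
force: [0.3, 0.5, -1.1]
width: 0.0532
gripper_force: 0.0
```

jog_arm(
  targets=[
    {"dx":0,"dy":0,"dz":0,"rx":0,"ry":0,"rz":0,"gripper":1},
    {"dx":0,"dy":0,"dz":0,"rx":0,"ry":0,"rz":0,"gripper":1},
    {"dx":0,"dy":0,"dz":0,"rx":0,"ry":0,"rz":0,"gripper":1},
    {"dx":0,"dy":0,"dz":-15,"rx":0,"ry":0,"rz":0,"gripper":1},
    {"dx":0,"dy":0,"dz":-40,"rx":0,"ry":0,"rz":0,"gripper":1},
    {"dx":0,"dy":0,"dz":-65,"rx":0,"ry":0,"rz":0,"gripper":1},
    {"dx":0,"dy":0,"dz":-85,"rx":0,"ry":0,"rz":0,"gripper":1},
    {"dx":0,"dy":-15,"dz":-90,"rx":0,"ry":0,"rz":0,"gripper":1},
  ],
)

```text
t: 31.53
eef_pos: [0.4316, -0.1249, 0.1256]
ee_rot: [-3.141, 0.006, -3.014]
force: [0.3, -0.9, -1.7]
width: 0.0335
gripper_force: 25.0
```

jog_arm(
  targets=[
    {"dx":0,"dy":-30,"dz":0,"rx":0,"ry":0,"rz":0.01,"gripper":1},
    {"dx":-1,"dy":-60,"dz":0,"rx":0,"ry":0,"rz":0.02,"gripper":1},
    {"dx":-2,"dy":-90,"dz":0,"rx":0,"ry":0,"rz":0.029,"gripper":1},
    {"dx":-2,"dy":-120,"dz":0,"rx":0,"ry":0,"rz":0.029,"gripper":1},
    {"dx":-3,"dy":-134.6,"dz":0,"rx":0,"ry":0,"rz":0.029,"gripper":1},
    {"dx":-3,"dy":-134.6,"dz":0,"rx":0,"ry":0,"rz":0.029,"gripper":1},
    {"dx":-3,"dy":-134.6,"dz":0,"rx":0,"ry":0,"rz":0.029,"gripper":1},
    {"dx":-3,"dy":-134.6,"dz":0,"rx":0,"ry":0,"rz":0.029,"gripper":1},
  ],
)

```text
t: 32.2
eef_pos: [0.4494, -0.2587, 0.1219]
ee_rot: [3.141, -0.0, -3.045]
force: [-0.5, 0.9, -1.9]
width: 0.0336
gripper_force: 25.0
```

Run:
```python
from h import *
f=fix(450,-259.4,'strip',.096,38)
t=arm.grab_frame('top')
for m in mods(t):print(m)
```

```text
held [ 450.2 -259.1  111.6] tcp-held [-0.5  0.7]
t 32.6 at [ 4.50050e+02 -2.58493e+02  1.22242e+02  9.80000e-02] w 33.8 gf 25 F [-0.3  0.  -1.2] -> dx 0.6 dy -0.1 dz 84.2 rz 0.002
(array([486.5, -73.5], dtype=float32), array([258., 207.], dtype=float32), -0.051, 'strip')
```

jog_arm(
  targets=[
    {"dx":0.3,"dy":-0.5,"dz":25,"rx":0,"ry":0,"rz":0,"gripper":1},
    {"dx":0.3,"dy":-0.5,"dz":50,"rx":0,"ry":0,"rz":0,"gripper":1},
    {"dx":0.3,"dy":-0.5,"dz":70,"rx":0,"ry":0,"rz":0,"gripper":1},
    {"dx":0.3,"dy":-0.5,"dz":79,"rx":0,"ry":0,"rz":0,"gripper":1},
    {"dx":0.3,"dy":-0.5,"dz":84,"rx":0,"ry":0,"rz":0,"gripper":1},
    {"dx":0.3,"dy":-0.5,"dz":84.5,"rx":0,"ry":0,"rz":0,"gripper":1},
    {"dx":0.3,"dy":-0.5,"dz":84.5,"rx":0,"ry":0,"rz":0,"gripper":1},
    {"dx":0.3,"dy":-0.5,"dz":84.5,"rx":0,"ry":0,"rz":0,"gripper":1},
  ],
)

```text
t: 33.32
eef_pos: [0.4503, -0.2597, 0.0382]
ee_rot: [-3.141, 0.001, -3.045]
force: [-1.1, 0.3, -1.3]
width: 0.0338
gripper_force: 25.0
```

jog_arm(
  targets=[
    {"dx":0,"dy":0,"dz":0,"rx":0,"ry":0,"rz":0,"gripper":0.5},
    {"dx":0,"dy":0,"dz":0,"rx":0,"ry":0,"rz":0,"gripper":0.4},
    {"dx":0,"dy":0,"dz":0,"rx":0,"ry":0,"rz":0,"gripper":0.4},
    {"dx":0,"dy":0,"dz":0,"rx":0,"ry":0,"rz":0,"gripper":0.4},
    {"dx":0,"dy":0,"dz":-15,"rx":0,"ry":0,"rz":0,"gripper":0.4},
    {"dx":0,"dy":0,"dz":-40,"rx":0,"ry":0,"rz":0,"gripper":0.4},
    {"dx":0,"dy":0,"dz":-70,"rx":0,"ry":0,"rz":0,"gripper":0.3},
    {"dx":0,"dy":0,"dz":-90,"rx":0,"ry":0,"rz":0,"gripper":0.3},
  ],
)

```text
t: 33.98
eef_pos: [0.4502, -0.2598, 0.1299]
ee_rot: [-3.141, 0.001, -3.044]
force: [0.8, -0.4, 0.5]
width: 0.0595
gripper_force: 0.0
```

Run:
```python
from h import *
plan(429.5,1.3,130,-.03)
f=arm.grab_frame('wrist');tapes(f,.027)
t=arm.grab_frame('top')
for m in mods(t):print(m)
```

```text
t 34.2 at [ 4.51236e+02 -2.59973e+02  1.30574e+02  9.70000e-02] w 61.1 gf 0 F [0.1 0.4 0.7] -> dx -3.7 dy 262.1 dz 0.6 rz 0.127
tape [array([ 568.5, -249.1], dtype=float32), np.float32(34.1), np.float32(10.3), np.float32(0.102)] [311 393] [326 433]
tape [array([ 442.4, -238.5], dtype=float32), np.float32(46.6), np.float32(4.4), np.float32(0.097)] [352 207] [360 280]
tape [array([ 446.8, -283.2], dtype=float32), np.float32(46.6), np.float32(4.3), np.float32(0.095)] [278 207] [286 280]
(array([486.6, -73.5], dtype=float32), array([258., 207.], dtype=float32), -0.051, 'strip')
```

jog_arm(
  targets=[
    {"dx":0,"dy":37,"dz":0,"rx":0,"ry":0,"rz":0,"gripper":0.3},
    {"dx":-1,"dy":74,"dz":0,"rx":0,"ry":0,"rz":0.03,"gripper":0.3},
    {"dx":-1,"dy":111,"dz":0,"rx":0,"ry":0,"rz":0.06,"gripper":0.3},
    {"dx":-2,"dy":148,"dz":0,"rx":0,"ry":0,"rz":0.09,"gripper":0.3},
    {"dx":-2,"dy":185,"dz":0,"rx":0,"ry":0,"rz":0.12,"gripper":0.3},
    {"dx":-3,"dy":222,"dz":0,"rx":0,"ry":0,"rz":0.127,"gripper":0.3},
    {"dx":-4,"dy":250,"dz":0,"rx":0,"ry":0,"rz":0.127,"gripper":0.3},
    {"dx":-4,"dy":262,"dz":0,"rx":0,"ry":0,"rz":0.127,"gripper":0.3},
  ],
)

```text
t: 34.95
eef_pos: [0.4278, 0.0041, 0.1269]
ee_rot: [-3.141, -0.001, 3.113]
force: [0.3, -0.6, -0.2]
width: 0.0611
gripper_force: 0.0
```

Run:
```python
from h import *
for _ in range(3):arm.grab_frame('wrist')
f=arm.grab_frame('wrist');tapes(f,.0225);plan(430.5,1.3,32,-.03)
t=arm.grab_frame('top')
H,S,V=hsv(t);r=np.zeros(H.shape,bool);r[185:300,405:500]=1
for c in blobs((H>20)&(H<35)&(S>75)&(V>140)&r,20):print('tray yel',rect(t,c,.027))
```

```text
tape [array([433.1,   0.5], dtype=float32), np.float32(62.3), np.float32(10.8), np.float32(-0.032)] [309 211] [327 305]
t 35.4 at [ 4.28065e+02  8.75000e-01  1.27065e+02 -3.10000e-02] w 61.4 gf 0 F [-0.4  0.3 -0.6] -> dx -2.4 dy 0.5 dz 95.1 rz -0.001
tray yel (array([ 445.4141, -231.1222], dtype=float32), np.float32(48.204308), np.float32(6.7163157), np.float32(0.10604274))
tray yel (array([ 449.27924, -259.0186 ], dtype=float32), np.float32(66.70376), np.float32(9.654848), np.float32(0.0949173))
tray yel (array([ 551.5466 , -220.69789], dtype=float32), np.float32(49.21485), np.float32(6.6388264), np.float32(0.0943737))
tray yel (array([ 556.707  , -248.33621], dtype=float32), np.float32(66.26336), np.float32(9.460382), np.float32(0.10225415))
```

jog_arm(
  targets=[
    {"dx":-4.4,"dy":0,"dz":25,"rx":0,"ry":0,"rz":0,"gripper":0.3},
    {"dx":-4.4,"dy":0,"dz":50,"rx":0,"ry":0,"rz":0,"gripper":0.3},
    {"dx":-4.4,"dy":0,"dz":75,"rx":0,"ry":0,"rz":0,"gripper":0.3},
    {"dx":-4.4,"dy":0,"dz":90,"rx":0,"ry":0,"rz":0,"gripper":0.3},
    {"dx":-4.4,"dy":0,"dz":95,"rx":0,"ry":0,"rz":0,"gripper":0.3},
    {"dx":-4.4,"dy":0,"dz":95,"rx":0,"ry":0,"rz":0,"gripper":0.3},
    {"dx":-4.4,"dy":0,"dz":95,"rx":0,"ry":0,"rz":0,"gripper":0.6},
    {"dx":-4.4,"dy":0,"dz":95,"rx":0,"ry":0,"rz":0,"gripper":1},
  ],
)

```text
t: 36.07
eef_pos: [0.4335, 0.0016, 0.0335]
ee_rot: [3.141, 0.002, 3.111]
force: [0.7, 0.1, 0.3]
width: 0.0531
gripper_force: 0.0
```

jog_arm(
  targets=[
    {"dx":0,"dy":0,"dz":0,"rx":0,"ry":0,"rz":0,"gripper":1},
    {"dx":0,"dy":0,"dz":0,"rx":0,"ry":0,"rz":0,"gripper":1},
    {"dx":0,"dy":0,"dz":0,"rx":0,"ry":0,"rz":0,"gripper":1},
    {"dx":0,"dy":0,"dz":-15,"rx":0,"ry":0,"rz":0,"gripper":1},
    {"dx":0,"dy":0,"dz":-40,"rx":0,"ry":0,"rz":0,"gripper":1},
    {"dx":0,"dy":0,"dz":-65,"rx":0,"ry":0,"rz":0,"gripper":1},
    {"dx":-2,"dy":-15,"dz":-85,"rx":0,"ry":0,"rz":0,"gripper":1},
    {"dx":-5.7,"dy":-48.9,"dz":-90,"rx":0,"ry":0,"rz":0,"gripper":1},
  ],
)

```text
t: 36.73
eef_pos: [0.4393, -0.0459, 0.1264]
ee_rot: [3.14, 0.007, 3.115]
force: [0.7, 0.8, -0.6]
width: 0.0337
gripper_force: 25.0
```

jog_arm(
  targets=[
    {"dx":-4,"dy":-38,"dz":0,"rx":0,"ry":0,"rz":0,"gripper":1},
    {"dx":-8,"dy":-76,"dz":0,"rx":0,"ry":0,"rz":-0.03,"gripper":1},
    {"dx":-12,"dy":-114,"dz":0,"rx":0,"ry":0,"rz":-0.06,"gripper":1},
    {"dx":-16,"dy":-152,"dz":0,"rx":0,"ry":0,"rz":-0.09,"gripper":1},
    {"dx":-20,"dy":-190,"dz":0,"rx":0,"ry":0,"rz":-0.12,"gripper":1},
    {"dx":-24,"dy":-228,"dz":0,"rx":0,"ry":0,"rz":-0.127,"gripper":1},
    {"dx":-28,"dy":-266,"dz":0,"rx":0,"ry":0,"rz":-0.127,"gripper":1},
    {"dx":-30,"dy":-290,"dz":0,"rx":0,"ry":0,"rz":-0.127,"gripper":1},
  ],
)

```text
t: 37.4
eef_pos: [0.4581, -0.3414, 0.1226]
ee_rot: [-3.141, 0.0, -3.046]
force: [0.8, -0.6, -0.2]
width: 0.034
gripper_force: 25.0
```

Run:
```python
from h import *
for _ in range(4):arm.grab_frame('wrist')
f=fix(457.7,-339,'strip',.096,38)
```

```text
held [ 458.1 -338.3  112. ] tcp-held [-0.2  0.6]
t 38.0 at [ 4.58467e+02 -3.37491e+02  1.22885e+02  9.80000e-02] w 33.9 gf 25 F [0.8 0.4 0.4] -> dx 1.1 dy -0.8 dz 84.9 rz 0.002
```

jog_arm(
  targets=[
    {"dx":0.7,"dy":-1,"dz":25,"rx":0,"ry":0,"rz":0,"gripper":1},
    {"dx":0.7,"dy":-1,"dz":50,"rx":0,"ry":0,"rz":0,"gripper":1},
    {"dx":0.7,"dy":-1,"dz":70,"rx":0,"ry":0,"rz":0,"gripper":1},
    {"dx":0.7,"dy":-1,"dz":79,"rx":0,"ry":0,"rz":0,"gripper":1},
    {"dx":0.7,"dy":-1,"dz":85,"rx":0,"ry":0,"rz":0,"gripper":1},
    {"dx":0.7,"dy":-1,"dz":85,"rx":0,"ry":0,"rz":0,"gripper":1},
    {"dx":0.7,"dy":-1,"dz":85,"rx":0,"ry":0,"rz":0,"gripper":1},
    {"dx":0.7,"dy":-1,"dz":85,"rx":0,"ry":0,"rz":0,"gripper":1},
  ],
)

```text
t: 38.67
eef_pos: [0.4583, -0.3395, 0.0383]
ee_rot: [-3.141, 0.001, -3.044]
force: [-0.3, 0.0, -1.8]
width: 0.0338
gripper_force: 25.0
```

jog_arm(
  targets=[
    {"dx":0,"dy":0,"dz":0,"rx":0,"ry":0,"rz":0,"gripper":0.5},
    {"dx":0,"dy":0,"dz":0,"rx":0,"ry":0,"rz":0,"gripper":0.4},
    {"dx":0,"dy":0,"dz":0,"rx":0,"ry":0,"rz":0,"gripper":0.4},
    {"dx":0,"dy":0,"dz":0,"rx":0,"ry":0,"rz":0,"gripper":0.4},
    {"dx":0,"dy":0,"dz":-20,"rx":0,"ry":0,"rz":0,"gripper":0.4},
    {"dx":0,"dy":0,"dz":-60,"rx":0,"ry":0,"rz":0,"gripper":0.4},
    {"dx":0,"dy":0,"dz":-100,"rx":0,"ry":0,"rz":0,"gripper":0.4},
    {"dx":0,"dy":0,"dz":-130,"rx":0,"ry":0,"rz":0,"gripper":0.4},
  ],
)

```text
t: 39.33
eef_pos: [0.4581, -0.3398, 0.1707]
ee_rot: [-3.14, 0.001, -3.044]
force: [0.3, -0.9, -0.4]
width: 0.0526
gripper_force: 0.0
```

Run:
```python
from h import *
plan(678,-0.5,169,.052)
tapes(arm.grab_frame('wrist'),.027)
```

```text
t 39.5 at [ 4.59562e+02 -3.40415e+02  1.72482e+02  9.70000e-02] w 53.0 gf 0 F [ 0.5  0.2 -0.8] -> dx -250.5 dy 317.1 dz 3.5 rz 0.045
tape [array([ 458.6, -340. ], dtype=float32), np.float32(61.9), np.float32(10.5), np.float32(0.092)] [312 191] [327 275]
tape [array([ 450.4, -259.8], dtype=float32), np.float32(62.5), np.float32(11.0), np.float32(0.094)] [423 190] [445 275]
```

All six modules are placed: the last strip reads (458.6,−340.0) against a nest centre of (457.7,−339). Next I'll go to the wheel, take a top check on the way, and press on the near side.

jog_arm(
  targets=[
    {"dx":-20,"dy":25,"dz":0,"rx":0,"ry":0,"rz":0,"gripper":0.6},
    {"dx":-40,"dy":50,"dz":0,"rx":0,"ry":0,"rz":0,"gripper":0.8},
    {"dx":-60,"dy":75,"dz":0,"rx":0,"ry":0,"rz":0,"gripper":1},
    {"dx":-80,"dy":100,"dz":0,"rx":0,"ry":0,"rz":0,"gripper":1},
    {"dx":-100,"dy":125,"dz":0,"rx":0,"ry":0,"rz":0,"gripper":1},
    {"dx":-120,"dy":150,"dz":0,"rx":0,"ry":0,"rz":0,"gripper":1},
    {"dx":-130,"dy":164,"dz":0,"rx":0,"ry":0,"rz":0,"gripper":1},
    {"dx":-130,"dy":165,"dz":0,"rx":0,"ry":0,"rz":0,"gripper":1},
  ],
)

```text
t: 40.25
eef_pos: [0.572, -0.1599, 0.1656]
ee_rot: [3.141, -0.003, -3.042]
force: [-0.5, -1.0, 0.3]
width: 0.005
gripper_force: 0.0
```

jog_arm(
  targets=[
    {"dx":-20,"dy":25,"dz":0,"rx":0,"ry":0,"rz":0,"gripper":1},
    {"dx":-40,"dy":50,"dz":0,"rx":0,"ry":0,"rz":0.02,"gripper":1},
    {"dx":-60,"dy":75,"dz":0,"rx":0,"ry":0,"rz":0.045,"gripper":1},
    {"dx":-80,"dy":100,"dz":0,"rx":0,"ry":0,"rz":0.045,"gripper":1},
    {"dx":-100,"dy":125,"dz":0,"rx":0,"ry":0,"rz":0.045,"gripper":1},
    {"dx":-120,"dy":152,"dz":20,"rx":0,"ry":0,"rz":0.045,"gripper":1},
    {"dx":-120.5,"dy":152,"dz":45,"rx":0,"ry":0,"rz":0.045,"gripper":1},
    {"dx":-120.5,"dy":152,"dz":60,"rx":0,"ry":0,"rz":0.045,"gripper":1},
  ],
)

```text
t: 40.92
eef_pos: [0.6751, 0.0015, 0.1032]
ee_rot: [-3.141, -0.005, -3.088]
force: [-0.5, -1.1, -0.8]
width: 0.0005
gripper_force: 0.0
```

Run:
```python
from h import *
for _ in range(3):arm.grab_frame('wrist')
plan(678,-0.8,93.2,.052)
f=arm.grab_frame('top')
H,S,V=hsv(f)
for a,b,z in ((110,235,.057),(405,500,.027)):
    r=np.zeros(H.shape,bool);r[185:305,a:b]=1
    for c in blobs((H>20)&(H<35)&(S>90)&(V>140)&r,40):q=rect(f,c,z);print(a,np.round(q[0],1),np.round(q[1:],2))
```

```text
t 41.3 at [ 6.76472e+02 -2.81000e-01  1.08043e+02  5.10000e-02] w 0.5 gf 0 F [-0.1 -1.  -0.2] -> dx -1.5 dy -0.6 dz 14.8 rz -0.001
405 [ 445.4 -231.1] [48.21  6.73  0.11]
405 [ 452.4 -310. ] [48.19  7.48  0.1 ]
405 [ 449.3 -259. ] [66.73  7.85  0.1 ]
405 [ 456.3 -339. ] [66.7   8.58  0.09]
405 [ 551.7 -220.5] [49.52  6.8   0.11]
405 [ 556.7 -248.3] [66.26  7.94  0.1 ]
```

jog_arm(
  targets=[
    {"dx":-1.5,"dy":-0.5,"dz":8,"rx":0,"ry":0,"rz":0,"gripper":1},
    {"dx":-1.5,"dy":-0.5,"dz":13,"rx":0,"ry":0,"rz":0,"gripper":1},
    {"dx":-1.5,"dy":-0.5,"dz":15,"rx":0,"ry":0,"rz":0,"gripper":1},
    {"dx":-1.5,"dy":-0.5,"dz":16,"rx":0,"ry":0,"rz":0,"gripper":1},
    {"dx":-1.5,"dy":-0.5,"dz":16,"rx":0,"ry":0,"rz":0,"gripper":1},
    {"dx":-1.5,"dy":-0.5,"dz":16,"rx":0,"ry":0,"rz":0,"gripper":1},
    {"dx":-1.5,"dy":-0.5,"dz":16,"rx":0,"ry":0,"rz":0,"gripper":1},
    {"dx":-1.5,"dy":-0.5,"dz":16,"rx":0,"ry":0,"rz":0,"gripper":1},
  ],
)

```text
t: 41.98
eef_pos: [0.6784, -0.0002, 0.0927]
ee_rot: [-3.141, 0.002, -3.089]
force: [-1.6, -0.4, 7.1]
width: 0.0002
gripper_force: 3.8
```

jog_arm(
  targets=[
    {"dx":-4,"dy":0,"dz":0,"rx":0,"ry":0,"rz":0,"gripper":1},
    {"dx":-8,"dy":0,"dz":0,"rx":0,"ry":0,"rz":0,"gripper":1},
    {"dx":-12,"dy":0,"dz":0,"rx":0,"ry":0,"rz":0,"gripper":1},
    {"dx":-16,"dy":0,"dz":0,"rx":0,"ry":0,"rz":0,"gripper":1},
    {"dx":-20,"dy":0,"dz":0,"rx":0,"ry":0,"rz":0,"gripper":1},
    {"dx":-23,"dy":0,"dz":0,"rx":0,"ry":0,"rz":0,"gripper":1},
    {"dx":-24,"dy":0,"dz":0,"rx":0,"ry":0,"rz":0,"gripper":1},
    {"dx":-24,"dy":0,"dz":0,"rx":0,"ry":0,"rz":0,"gripper":1},
  ],
)

```text
t: 42.65
eef_pos: [0.7031, 0.0011, 0.0929]
ee_rot: [-3.141, 0.003, -3.089]
force: [1.3, -0.4, 6.6]
width: 0.0004
gripper_force: 3.4
```

jog_arm(
  targets=[
    {"dx":0,"dy":0,"dz":-6,"rx":0,"ry":0,"rz":0,"gripper":1},
    {"dx":12,"dy":0,"dz":-8,"rx":0,"ry":0,"rz":0,"gripper":1},
    {"dx":24,"dy":0,"dz":-8,"rx":0,"ry":0,"rz":0,"gripper":1},
    {"dx":24,"dy":0,"dz":-4,"rx":0,"ry":0,"rz":0,"gripper":1},
    {"dx":24,"dy":0,"dz":-1,"rx":0,"ry":0,"rz":0,"gripper":1},
    {"dx":24,"dy":0,"dz":0,"rx":0,"ry":0,"rz":0,"gripper":1},
    {"dx":24,"dy":0,"dz":0,"rx":0,"ry":0,"rz":0,"gripper":1},
    {"dx":24,"dy":0,"dz":0,"rx":0,"ry":0,"rz":0,"gripper":1},
  ],
)

```text
t: 43.32
eef_pos: [0.6791, -0.0, 0.0927]
ee_rot: [-3.141, 0.002, -3.089]
force: [-1.9, 0.6, 9.5]
width: 0.0001
gripper_force: 4.7
```

jog_arm(
  targets=[
    {"dx":-4,"dy":0,"dz":0,"rx":0,"ry":0,"rz":0,"gripper":1},
    {"dx":-8,"dy":0,"dz":0,"rx":0,"ry":0,"rz":0,"gripper":1},
    {"dx":-12,"dy":0,"dz":0,"rx":0,"ry":0,"rz":0,"gripper":1},
    {"dx":-16,"dy":0,"dz":0,"rx":0,"ry":0,"rz":0,"gripper":1},
    {"dx":-20,"dy":0,"dz":0,"rx":0,"ry":0,"rz":0,"gripper":1},
    {"dx":-22,"dy":0,"dz":0,"rx":0,"ry":0,"rz":0,"gripper":1},
    {"dx":-22,"dy":0,"dz":0,"rx":0,"ry":0,"rz":0,"gripper":1},
    {"dx":-22,"dy":0,"dz":0,"rx":0,"ry":0,"rz":0,"gripper":1},
  ],
)

```text
t: 43.98
eef_pos: [0.7021, 0.0012, 0.0929]
ee_rot: [-3.141, 0.004, -3.089]
force: [1.1, 0.9, 7.4]
width: 0.0005
gripper_force: 3.8
```

jog_arm(
  targets=[
    {"dx":0,"dy":0,"dz":-10,"rx":0,"ry":0,"rz":0,"gripper":1},
    {"dx":0,"dy":-20,"dz":-40,"rx":0,"ry":0,"rz":0,"gripper":1},
    {"dx":0,"dy":-50,"dz":-60,"rx":0,"ry":0,"rz":0,"gripper":1},
    {"dx":0,"dy":-80,"dz":-80,"rx":0,"ry":0,"rz":0,"gripper":1},
    {"dx":0,"dy":-105,"dz":-95,"rx":0,"ry":0,"rz":0,"gripper":1},
    {"dx":0,"dy":-105,"dz":-95,"rx":0,"ry":0,"rz":0,"gripper":1},
    {"dx":0,"dy":-105,"dz":-95,"rx":0,"ry":0,"rz":0,"gripper":1},
    {"dx":0,"dy":-105,"dz":-95,"rx":0,"ry":0,"rz":0,"gripper":1},
  ],
)

```text
t: 44.65
eef_pos: [0.7049, -0.1037, 0.1859]
ee_rot: [3.141, -0.001, -3.091]
force: [-0.2, 0.8, 0.1]
width: 0.0002
gripper_force: 0.0
```

```bash
cat >> h.py <<'E'
def needle(f,w0=(669.3,-107.6)):
    """world angles of the needle (dark pixels r 12..48 mm) and red tab about the pivot, on z=65 mm; off is 0.8505"""
    c0=proj(f,[[w0[0]/1e3,w0[1]/1e3,.065]])[0];H,S,V=hsv(f)
    b=blobs(cv2.morphologyEx(((V<90)).astype(np.uint8),cv2.MORPH_OPEN,cv2.getStructuringElement(2,(9,9))),60,500)
    b=min(b,key=lambda c:np.hypot(*(c[:,0].mean(0)-c0)));(u,v),rad=cv2.minEnclosingCircle(b);pv=ray(f,(u,v),.065)[0]
    def pol(m,z,lo,hi):
        vv,uu=np.nonzero(m);w=ray(f,np.c_[uu,vv],z)-ray(f,(u,v),z)[0];r=np.hypot(w[:,0],w[:,1])*1e3;k=(r>lo)&(r<hi)
        return r[k],np.arctan2(w[k,1],w[k,0]),w[k]
    r,a,_=pol(V<110,.065,10,26);n=np.median(a[abs(a)<1.5])
    rs,as_,w=pol((S>120)&((H<8)|(H>172))&(V>100),.065,44,75);k=rs<rs.min()+1.5
    line=cv2.fitLine(w[:,:2].astype(np.float32),cv2.DIST_L2,0,.01,.01).ravel()
    print('pivot',np.round(pv*1e3,1),'px',round(u),round(v),'rad',rad,'| needle',round(n,4),'std',a.std().round(3),len(a),'| tab apex',as_[k].mean().round(4),rs.min().round(1),'mean',as_.mean().round(4),len(as_))
    return u,v
E
python3 - <<'E'
from h import *
for _ in range(3):arm.grab_frame('wrist')
for n in ('w2','w4'):needle(pickle.load(open(n+'.pkl','rb')))
plan(690,-105,190,.052)
f=arm.grab_frame('wrist');pickle.dump(f,open('w10.pkl','wb'));u,v=map(int,needle(f))
cv2.imwrite('pics/w10.png',cv2.resize(f['frame'][max(0,v-40):v+110,u-100:u+100,::-1],None,fx=4,fy=4,interpolation=cv2.INTER_CUBIC))
E
```

```text
pivot [ 668.8 -107.8   65. ] px 221 206 rad 8.602425575256348 | needle 0.0389 std 2.363 476 | tab apex 0.0491 50.2 mean 0.0555 162
pivot [ 669.3 -108.    65. ] px 219 231 rad 8.517951011657715 | needle 0.8785 std 2.413 463 | tab apex 0.0471 49.9 mean 0.0237 17
t 45.0 at [ 7.05050e+02 -1.02928e+02  1.85833e+02  5.30000e-02] w 0.1 gf 0 F [ 0.   0.8 -0.7] -> dx 15.1 dy -1.3 dz -4.2 rz 0.001
pivot [ 668.7 -107.4   65. ] px 316 188 rad 9.013978004455566 | needle 0.1134 std 2.376 487 | tab apex 0.0515 50.4 mean 0.0555 169
```

View pics/w10.png

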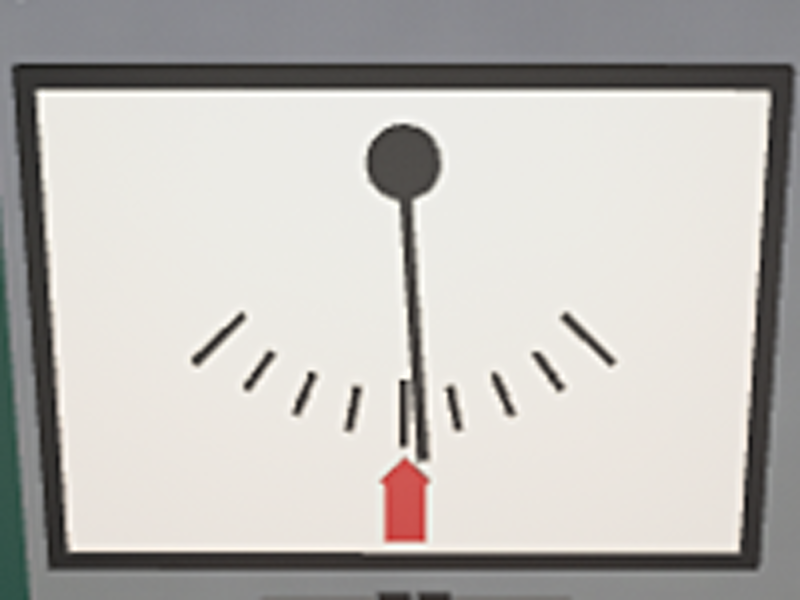

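The pivot is at (403,162), the needle tip at (423,460) and the tab's apex at (406,458). The needle still needs about 0.06 rad, roughly 4 mm of rim. One short stroke should do it.

jog_arm(
  targets=[
    {"dx":5,"dy":35,"dz":0,"rx":0,"ry":0,"rz":0,"gripper":1},
    {"dx":10,"dy":70,"dz":20,"rx":0,"ry":0,"rz":0,"gripper":1},
    {"dx":14,"dy":105,"dz":40,"rx":0,"ry":0,"rz":0,"gripper":1},
    {"dx":14,"dy":105,"dz":70,"rx":0,"ry":0,"rz":0,"gripper":1},
    {"dx":14,"dy":105,"dz":85,"rx":0,"ry":0,"rz":0,"gripper":1},
    {"dx":14,"dy":105,"dz":85,"rx":0,"ry":0,"rz":0,"gripper":1},
    {"dx":14,"dy":105,"dz":85,"rx":0,"ry":0,"rz":0,"gripper":1},
    {"dx":14,"dy":105,"dz":85,"rx":0,"ry":0,"rz":0,"gripper":1},
  ],
)

```text
t: 45.72
eef_pos: [0.6868, 0.0002, 0.1029]
ee_rot: [-3.141, 0.002, -3.09]
force: [0.6, 0.3, -0.1]
width: 0.0003
gripper_force: 0.0
```

jog_arm(
  targets=[
    {"dx":0,"dy":0,"dz":5,"rx":0,"ry":0,"rz":0,"gripper":1},
    {"dx":0,"dy":0,"dz":9,"rx":0,"ry":0,"rz":0,"gripper":1},
    {"dx":0,"dy":0,"dz":10,"rx":0,"ry":0,"rz":0,"gripper":1},
    {"dx":0,"dy":0,"dz":10,"rx":0,"ry":0,"rz":0,"gripper":1},
    {"dx":-1.5,"dy":0,"dz":10,"rx":0,"ry":0,"rz":0,"gripper":1},
    {"dx":-3,"dy":0,"dz":10,"rx":0,"ry":0,"rz":0,"gripper":1},
    {"dx":-4,"dy":0,"dz":10,"rx":0,"ry":0,"rz":0,"gripper":1},
    {"dx":-4,"dy":0,"dz":10,"rx":0,"ry":0,"rz":0,"gripper":1},
  ],
)

```text
t: 46.38
eef_pos: [0.6909, 0.0003, 0.0932]
ee_rot: [3.142, 0.003, -3.09]
force: [-0.9, 1.0, 6.4]
width: 0.0003
gripper_force: 3.0
```

jog_arm(
  targets=[
    {"dx":0,"dy":0,"dz":-10,"rx":0,"ry":0,"rz":0,"gripper":1},
    {"dx":0,"dy":-20,"dz":-40,"rx":0,"ry":0,"rz":0,"gripper":1},
    {"dx":-4,"dy":-50,"dz":-60,"rx":0,"ry":0,"rz":0,"gripper":1},
    {"dx":-8,"dy":-80,"dz":-80,"rx":0,"ry":0,"rz":0,"gripper":1},
    {"dx":-10,"dy":-105,"dz":-95,"rx":0,"ry":0,"rz":0,"gripper":1},
    {"dx":-10,"dy":-105,"dz":-95,"rx":0,"ry":0,"rz":0,"gripper":1},
    {"dx":-10,"dy":-105,"dz":-95,"rx":0,"ry":0,"rz":0,"gripper":1},
    {"dx":-10,"dy":-105,"dz":-95,"rx":0,"ry":0,"rz":0,"gripper":1},
  ],
)

```text
t: 47.05
eef_pos: [0.7048, -0.1039, 0.1865]
ee_rot: [3.141, -0.0, -3.091]
force: [-0.6, 0.3, -0.4]
width: 0.0003
gripper_force: 0.0
```

Run:
```python
from h import *
def tip(f):
    """columns (about the pivot) of needle at rows down to the tip, in pixels"""
    V=hsv(f)[2].astype(float);S=hsv(f)[1].astype(float);H=hsv(f)[0]
    c0=proj(f,[[.6689,-.1076,.065]])[0]
    b=blobs(cv2.morphologyEx((V<90).astype(np.uint8),cv2.MORPH_OPEN,cv2.getStructuringElement(2,(9,9))),60,500)
    b=min(b,key=lambda c:np.hypot(*(c[:,0].mean(0)-c0)));(u,v),_=cv2.minEnclosingCircle(b)
    P=[]
    for r in range(int(v)+14,int(v)+50):   # clear of the ticks
        c=np.arange(int(u)-12,int(u)+13);w=np.clip(190-V[r,c],0,None)
        if w.sum()>60:P.append((r,(w*c).sum()/w.sum()))
    P=np.array(P);vx,vy,x0,y0=cv2.fitLine(P[:,::-1].astype(np.float32),cv2.DIST_L2,0,.01,.01).ravel()
    L=ray(f,[(x0-10*vx/vy,y0-10),(x0+10*vx/vy,y0+10)],.065);a=np.arctan2(*(L[1]-L[0])[1::-1])
    red=(S>110)&((H<8)|(H>172))&(V>100);red[:,:int(u)-40]=0;red[:,int(u)+40:]=0
    yy,xx=np.nonzero(red);k=(yy>v+40)&(yy<v+105);xx,yy=xx[k],yy[k]
    rows=np.unique(yy);m=np.array([(r,xx[yy==r].mean(),(yy==r).sum()) for r in rows])
    ap=(m[:,1].mean(),m[0,0]);ta=ray(f,[(u,v),(m[:3,1].mean(),m[0,0])],.065);t=np.arctan2(*(ta[1]-ta[0])[1::-1])
    tb=ray(f,[(u,v),(m[:,1].mean(),m[:,0].mean())],.065);t2=np.arctan2(*(tb[1]-tb[0])[1::-1])
    xa=x0+vx/vy*(v-y0)
    print('pivot',round(u,1),round(v,1),'line at pivot row',round(float(xa),2),'needle',round(a,4),'n',len(P),'tab',round(t,4),round(t2,4),'rows',rows[[0,-1]],'| needle x at apex row',round(float(x0+vx/vy*(m[0,0]-y0)),2),'apex x',m[:3,1].round(2))
for n in ('w2','w10'):tip(pickle.load(open(n+'.pkl','rb')))
for _ in range(3):arm.grab_frame('wrist')
f=arm.grab_frame('wrist');pickle.dump(f,open('w11.pkl','wb'));tip(f)
u,v=proj(f,[[.6689,-.1076,.065]])[0].astype(int)
cv2.imwrite('pics/w11.png',cv2.resize(f['frame'][max(0,v-40):v+110,u-100:u+100,::-1],None,fx=4,fy=4,interpolation=cv2.INTER_CUBIC))
print(arm.get_state()['t'])
```

```text
pivot 221.0 206.0 line at pivot row 220.95 needle 0.036 n 36 tab 0.0574 0.0544 rows [276 295] | needle x at apex row 228.42 apex x [229.5 230.  230.5]
pivot 316.5 188.0 line at pivot row 316.34 needle 0.1159 n 36 tab 0.0515 0.0523 rows [263 282] | needle x at apex row 321.23 apex x [316.5 316.5 316.5]
pivot 316.0 189.0 line at pivot row 315.94 needle 0.0543 n 36 tab 0.0578 0.0558 rows [263 283] | needle x at apex row 316.19 apex x [316.5 316.5 316.5]
47.25
```

The needle now stands at 0.054 and the tab at about 0.055, a match to within 0.3 px. One last combined look before handing in.

Run:
```python
from h import *
t=arm.grab_frame('top');a=cv2.imread('pics/w11.png');b=cv2.resize(t['frame'][110:360,120:510,::-1],(585,375))
c=np.zeros((600,585,3),np.uint8);c[:375]=b;c[375:,:300]=cv2.resize(a,(300,225));cv2.imwrite('pics/end.png',c)
```

```text
(no output)
```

View pics/end.png

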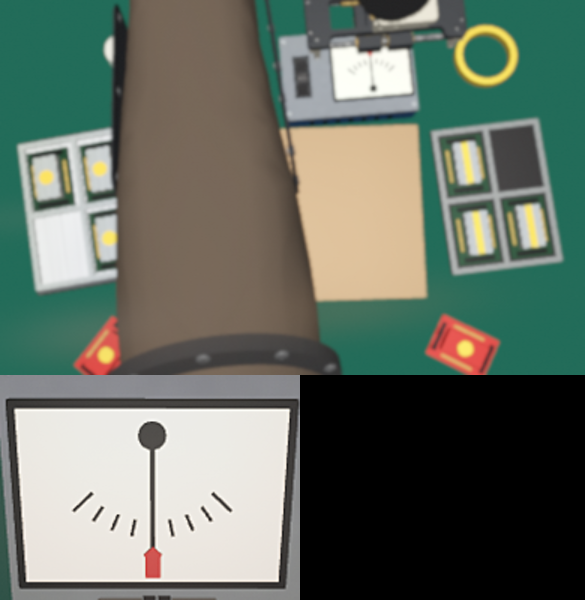

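The end view shows three dots in the heater nests, three strips in the tray nests, and the needle on the set pointer at (152,547). Handing in.

```bash
python3 -c "
from station import arm
print(arm.job_done())"
```

```text
the job is handed in; nothing more can be done
None
```

The job is handed in: the heat was rolled off first, the three dot modules then went into the heater plate and the three strip modules into the reject tray, and the needle now stands at the set pointer (within about 0.004 rad).

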